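# Weigh the jar behind the bottles in the carrier

## Robot

A 7-joint arm with a two-finger parallel gripper is mounted at the origin on a cart in front of the work surface, level with it; the furniture and walls round the work are solid. World frame = base frame: x ahead of the robot, y to its left, z up, the work surface at z = 0. Lengths are in m, angles in rad, forces in N, time in s.
With the tool pointing down it reaches from about 0.4 to 0.875 m from the base axis. Payload 6.5 kg.
Tool frame: the origin (TCP) lies at the very end of the fingers, on their centre line; the grasp point (between the pads) lies grip_depth behind it (grip_depth is the distance from the TCP to the grasp point, in m); x points along the fingers, y is the direction in which the jaws open and shut, and the axes are right-handed (so a half turn about x gives the same grasp; the last joint's range is limited). The gripper opens to 85 mm and grips with 20 to 120 N. Pads are 22 mm wide; open, the fingers measure 114 mm over their backs; the gripper's body (76 mm by 85 mm) begins 54 mm behind the grasp point. The pads swing forward as they close: fully open they stand 13 mm farther back than shut.
Start: joints at [1.135, 0.536, -0.004, 1.538, 0.003, 1.067, -0.071], TCP at [0.235, -0.606, 0.231] pointing down, gripper open.
Joint ranges: [-2.7, 2.7], [-0.37, 2.16], [-1.27, 1.26], [0.24, 2.4], [-1.31, 4.45], [0.19, 1.91], [-2.76, 2.76]. Speed limits (rad/s): [2.39, 2.39, 3.14, 3.14, 3.14, 3.14, 3.14].

## Interface

Orientations are given as a unit quaternion [x, y, z, w].
In Python, from plant import state, snapshot, camera_info, close_job, grip_depth gives the robot as it stands.
- The arm moves only by the tool send_rows, never from a script. Its arguments are lists of equal length, an entry for each row: "dp": the shift along the world's x, y, z normalised to -1 to 1, where 1 is 100 cm, a list of three; "rotation": the turn, a rotation vector about the world's x, y, z normalised to -1 to 1, where 1 is 180 degrees, a list of three; "hand": the opening, from 0 (shut) to 1 (fully open). In form: {"dp": [[x, y, z], ...], "rotation": [[wx, wy, wz], ...], "hand": [hand, ...]}. A call has exactly 5 rows; each row shifts and turns the pose as measured when the row begins; what a row does not reach is not made up. A row lasts 1/10 s, in which the tool goes at most 50 mm and 8.59 degrees, less where a joint would pass 70% of its speed; a pose out of reach is approached as far as the arm can. A call with a number of a shift or a turn outside -1 to 1 is refused whole. A call with a gripper value outside its range is refused whole. The fingers move at their own pace and stop on an object; "newtons" is the grip in N (left out, the last holds). Time passes only in rows, so rows that do not move let the fingers close, or fill a call up. It gives the time, the measured TCP pose, the force and the opening at its end, in the units of the state.
- state(): the state, without advancing time (a new reading comes with each control period).
- snapshot(name): name is "scene" or "side" or "wrist"; returns the picture (384x512x3 uint8, red, green, blue); there is no depth.
- camera_info(name): a dict with "fx", "fy", "cx", "cy" (pixels), "D" ([k1, k2, p1, p2, k3] as OpenCV has them; the pictures are not rectified), "R" (3x3) and "t" (3): a world point X has camera coordinates R X + t; the wrist camera has in their place "hand_eye" (4x4, takes a point from camera to tool coordinates, whose origin is the TCP and whose axes are the tool frame's). Camera axes: x right, y down, z forward; pixel columns grow to the right and rows downward; lengths in m; the calibration is good to about 2 mm. A picture is of the moment at which its call begins: read the wrist's pose just before it. camera_info takes no time and is no camera call.
- close_job(): hands the job in, once; it reports no verdict.
The state is a dict: "time": time; "q": joint angles; "dq": joint speeds; "tau": joint torques, N m; "tcp_pos": TCP position; "tcp_rot": TCP orientation; "contact_force": force on the tool from outside, world axes, zero at the start; "torque": the same for the moment, N m; "finger_gap": opening from 0.0 (shut) to 1.0 (fully open).
Only numpy, scipy, OpenCV 4.12 (cv2) and the standard library are available. Lean on these libraries where they do the work, as an engineer would, in place of code of your own. Each camera call takes 0.05 s, during which the arm holds its last target.

## Task

The low cream jar at the back of the bottle carrier is due for its weight check, but the two tall bottles and the retaining bar over them are in the way. Lift off the bar and then both bottles and put all three in the white tray, the bottles standing; set the jar upright in the middle of the balance pan; then stand each bottle back in the hoop it came from and lay the bar back across in its two forks. Let go of everything and leave the dropper bottle and the beaker alone.

Things in the scene. Friction and masses are not known exactly. Their poses are not given: they have to be found in the camera images.
- carrier: Fixed aluminium carrier; origin on the table midway between its posts, +x to its back, deck top z = 8 mm. At x 0, y -48/+48: oval wire hoops, tops z 50, opening 48 (x) x 56 (y); a tall bottle on the deck in each. Posts at x 0, y -88/+88, 8 thick in y, end in flared forks: floor z 171, 22 wide in x (40 at the mouth), tops z 187. Jar near x 46, y 0. Deck x -69..93 (edges z 14), y -112..112 mm.
- bar: Loose steel bar, 211 (y) x 14 x 10 mm, 0.16 kg, origin mid-underside, z up. Black bridge grip on top: 70 mm along y, 16 wide in x, 20 to 38 mm above origin, to grasp across. End lugs (y -103/+103, 28 wide) hang 8 mm below: outside the forks when seated, feet on a flat surface (origin 8 mm above it). Starts across both forks over the caps, underside on the fork floors; either way round is right.
- bottle_plain: Loose tall white lotion bottle without print, oval, 31 (x) x 40 (y) x 159 mm high, 0.11 kg. Origin at the centre of its underside, z up. Round cap, 25 mm across, takes the top 35 mm and is fixed: the bottle can be lifted by it. Stands in one of the two hoops, its x along the carrier's x within 0.05 rad.
- bottle_label: Loose tall white lotion bottle of the same shape, size and mass with a printed label on its body; origin and axes as for bottle_plain. It stands in the other hoop.
- jar: Loose low round closed cream jar, cream-coloured with a dark red band, 63 mm across, 34 mm high, about 0.07 kg. Origin at the centre of its underside, z up. It stands on the carrier's deck behind and between the bottles.
- tray: Fixed shallow white tray, 250 (x) x 200 (y) mm outside, floor 3 mm above the table and 244 x 194 mm inside, rim 17 mm high with a small flange to 264 x 214 mm. Origin on the table under its centre. Empty at the start; it stands to the left or the right of the carrier.
- balance: Fixed grey top-pan balance, 210 (x) x 170 (y) mm, housing top 46 mm above the table, its display and keys towards the robot. Origin on the table under its centre. It stands on the other side of the carrier from the tray.
- pan (a point): Centre of the top face of the balance's round steel pan, 120 mm across, 62 mm above the table, rigid.
- dropper: Bystander: amber dropper bottle with black rubber bulb, 33 mm across, 102 mm high, loose, standing behind the carrier. Origin at the centre of its underside.
- beaker: Bystander: small empty plastic beaker, 57 mm across, 69 mm high, loose, standing behind the carrier. Origin at the centre of its underside.

How it is judged:
On the way, in this order (a step that is already met when the one before it is completed fails the run):
1. the bar lies and both bottles stand in the tray, let go of, with the jar still on the carrier (x of bar in the frame of tray between -0.112 and 0.112 m and y of bar in the frame of tray between -0.09 and 0.09 m and z of bar in the frame of tray below 0.03 m and x of bottle_plain in the frame of tray between -0.112 and 0.112 m and y of bottle_plain in the frame of tray between -0.087 and 0.087 m and z of each of bottle_plain, bottle_label in the frame of tray below 0.012 m and angle between each of bottle_plain, bottle_label's own z axis and vertical below 0.1 rad and x of bottle_label in the frame of tray between -0.112 and 0.112 m and y of bottle_label in the frame of tray between -0.087 and 0.087 m and contact force between the fingers and bottle_plain below 0.3 N and contact force between the fingers and bottle_label below 0.3 N and contact force between the fingers and bar below 0.3 N and distance of jar from where it was at the start of the episode below 0.03 m), for 0.2 s.
2. the jar stands upright in the middle of the balance pan, let go of (horizontal distance between jar and pan below 0.015 m and z of jar in the frame of pan between -0.006 and 0.006 m and angle between jar's own z axis and vertical below 0.1 rad and contact force between the fingers and jar below 0.3 N), for 0.2 s.
At the end, for the whole second after the job is handed in: Jar upright on the pan, within 15 mm of its centre; each bottle upright in the hoop it came from, within 18 mm of where it stood; bar level on both fork floors, its middle within 12 mm of the carrier's; all released and at rest (all of step 2 and linear speed of each of jar, bottle_plain, bottle_label, bar below 0.02 m/s and distance of each of bottle_plain, bottle_label from where it was at the start of the episode below 0.018 m and angle between each of bottle_plain, bottle_label, bar's own z axis and vertical below 0.08 rad and horizontal distance between bar and carrier below 0.012 m and z of bar in the frame of carrier between 0.166 and 0.176 m and angle between the y axis of bar and the y axis of carrier, either way round below 0.08 rad and contact force between the fingers and bottle_plain below 0.3 N and contact force between the fingers and bottle_label below 0.3 N and contact force between the fingers and bar below 0.3 N); the robot touches nothing.
It fails at once if dropper bottle shifted by more than 25 mm or knocked over (distance of dropper from where it was at the start of the episode above 0.025 m or angle between dropper's own z axis and vertical above 0.3 rad).
It fails at once if beaker shifted by more than 25 mm or knocked over (distance of beaker from where it was at the start of the episode above 0.025 m or angle between beaker's own z axis and vertical above 0.3 rad).
It also fails if it takes over 144 s, if anything falls off the work surface, if the arm or the gripper's body presses on something with over 40 N, if the wrist force passes 120 N, or if a joint passes its speed limit or range.

## Working session

There is one attempt and no reset: what is moved stays moved. The work goes in short steps, Python scripts to look and compute and a tool call to move; the robot and the scene stay as the last step left them, time stands still between calls to the robot, and variables do not carry over. Pictures are saved under pics/ and viewed, and the job is handed in when it is done.

Besides the shell and the picture viewer there is one more tool, called as name(argument=value, ...) on one line, values as JSON. send_rows: Moves the arm, as the interface text tells. Its arguments: {"type":"object","properties":{"dp":{"type":"array"},"rotation":{"type":"array"},"hand":{"type":"array"},"newtons":{"type":"number"}},"required":["dp","rotation","hand"]}

```bash
ls; mkdir -p pics; python3 - <<'E'
from plant import *
import cv2
print(state()); print(grip_depth)
for n in ["scene","side","wrist"]:
    print(n,camera_info(n)); cv2.imwrite(f"pics/{n}0.png",snapshot(n)[:,:,::-1])
E
```

```text
pics
{'time': 0.0, 'q': array([ 1.13482401,  0.53718075, -0.00440395,  1.53889652,  0.00259841,
        1.06727436, -0.0712114 ]), 'dq': array([-9.79802963e-04,  7.71140484e-05, -7.44124497e-04,  1.19270521e-03,
       -5.05298070e-04, -1.11092741e-03,  1.58139940e-04]), 'tau': array([ 3.87343734e-04, -5.83410072e+01,  1.04899518e+00, -2.59100497e+01,
        1.22934580e-02,  9.57055483e-03, -2.95566554e-05]), 'tcp_pos': array([ 0.23464408, -0.60548519,  0.23039484]), 'tcp_rot': array([-0.69488955, -0.13059896,  0.69521739, -0.12940324]), 'contact_force': array([-0.15771093, -0.16233457, -0.10614755]), 'torque': array([-0.03062842, -0.03639108,  0.04050205]), 'finger_gap': 1.0037407548671042}
0.0187
scene {'fx': 474.8381537890087, 'fy': 474.8381537890087, 'cx': 254.32573080851253, 'cy': 187.07875360905163, 'D': array([-0.09824316,  0.        ,  0.        ,  0.        ,  0.        ]), 'R': array([[-0.89711133, -0.44175247, -0.00678301],
       [-0.23081141,  0.48171275, -0.84538685],
       [ 0.37671919, -0.75684052, -0.53411148]]), 't': array([0.5581413 , 0.23414809, 1.06460091])}
si
[... 229 characters left out ...]
482094],
       [ 0.31993306,  0.70942803, -0.62797668],
       [-0.25251068, -0.57499244, -0.77821722]]), 't': array([ 0.57716846, -0.12333189,  1.20836638])}
wrist {'fx': 311.5736999374217, 'fy': 311.5736999374217, 'cx': 259.3116461933588, 'cy': 189.24659066488115, 'D': array([-0.03617286,  0.        ,  0.        ,  0.        ,  0.        ]), 'hand_eye': array([[ 1.27605582e-04, -2.94180177e-01,  9.55749971e-01,
        -1.43405323e-01],
       [ 9.99999977e-01, -1.29326459e-04, -1.73320288e-04,
         2.63827458e-04],
       [ 1.74591152e-04,  9.55749971e-01,  2.94180153e-01,
        -7.41162757e-02],
       [ 0.00000000e+00,  0.00000000e+00,  0.00000000e+00,
         1.00000000e+00]])}
```

View pics/scene0.png

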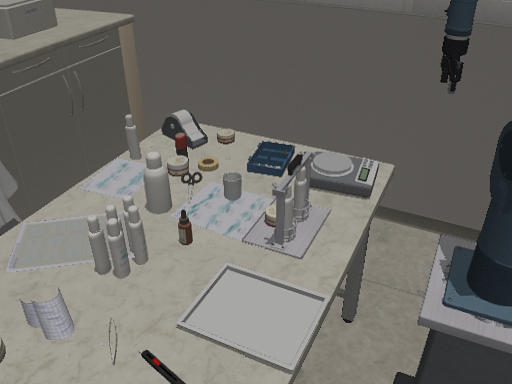

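View pics/side0.png

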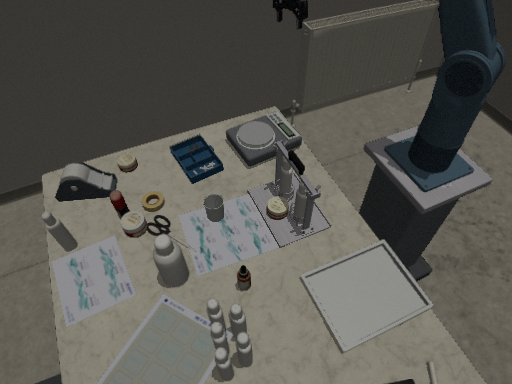

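View pics/wrist0.png

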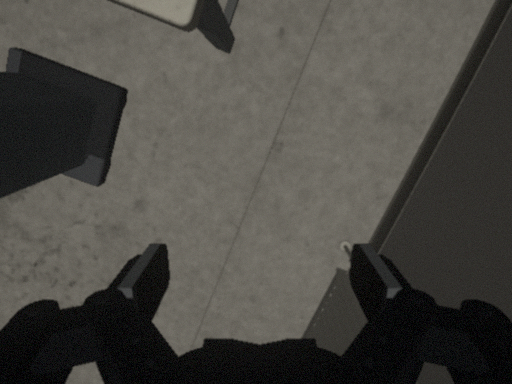

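The overview pictures show the tray on the robot's left (scene about px 255,312), the carrier (about 290,215), the balance (about 335,172), the dropper (185,230) and the beaker (233,187). I'll zoom in.

```bash
python3 - <<'E'
import cv2
a=cv2.imread("pics/scene0.png"); b=cv2.imread("pics/side0.png")
def z(im,x0,y0,x1,y1,s,n):
    c=cv2.resize(im[y0:y1,x0:x1],None,fx=s,fy=s,interpolation=cv2.INTER_CUBIC)
    for x in range((x0+19)//20*20,x1,20): cv2.putText(c,str(x),((x-x0)*s,8),0,.35,(0,0,255),1); cv2.line(c,((x-x0)*s,10),((x-x0)*s,16),(0,0,255),1)
    for y in range((y0+19)//20*20,y1,20): cv2.putText(c,str(y),(0,(y-y0)*s),0,.35,(0,0,255),1); cv2.line(c,(20,(y-y0)*s),(26,(y-y0)*s),(0,0,255),1)
    cv2.imwrite(n,c)
z(a,230,130,390,260,5,"pics/s1.png"); z(b,220,100,340,250,4,"pics/s2.png"); 
z(a,170,255,340,370,4,"pics/s3.png"); z(b,290,230,440,350,5,"pics/s4.png")
E
```

```text
(no output)
```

View pics/s1.png

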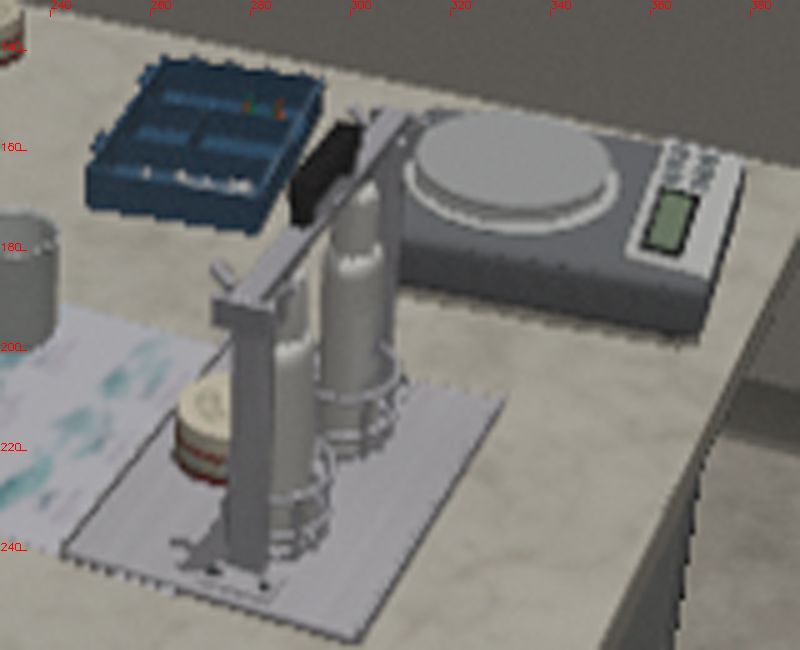

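View pics/s2.png

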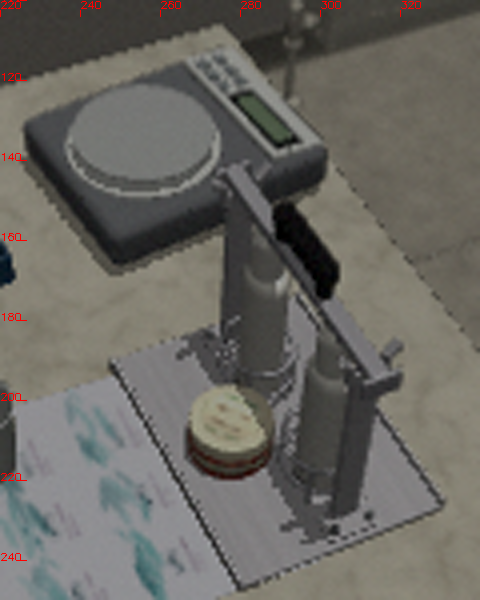

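View pics/s3.png

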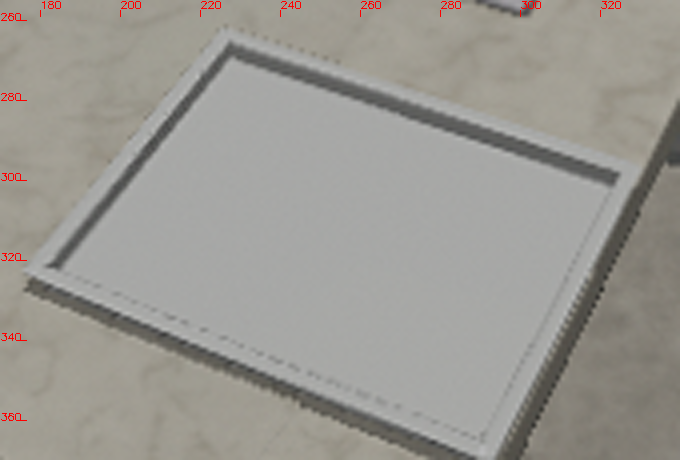

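View pics/s4.png

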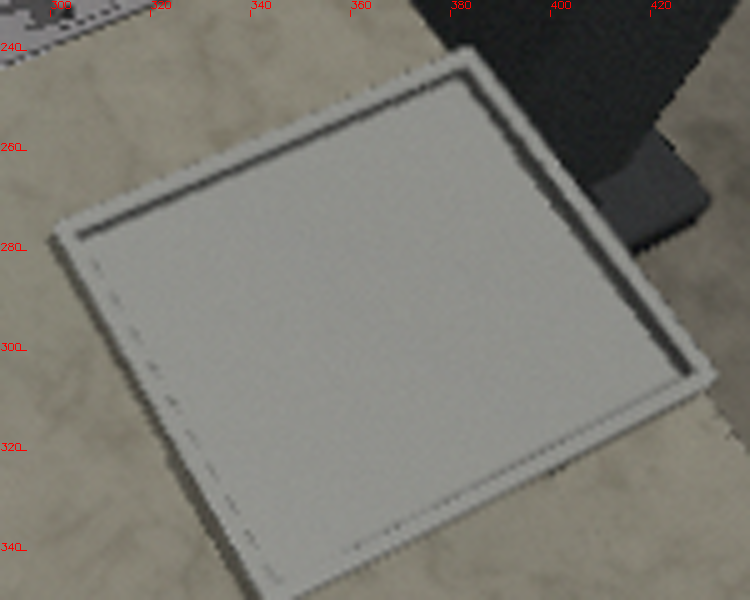

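```bash
cat > h.py <<'E'
import numpy as np, cv2
from plant import *
from scipy.spatial.transform import Rotation as Ro
from scipy.optimize import least_squares
def cam(n,st=None):
    c=camera_info(n); K=np.array([[c['fx'],0,c['cx']],[0,c['fy'],c['cy']],[0,0,1]])
    if n=='wrist':
        st=st or state(); T=np.eye(4); T[:3,:3]=Ro.from_quat(st['tcp_rot']).as_matrix(); T[:3,3]=st['tcp_pos']
        M=np.linalg.inv(T@c['hand_eye']); R,t=M[:3,:3],M[:3,3]
    else: R,t=c['R'],c['t']
    return K,np.array(c['D']),np.array(R),np.array(t)
def proj(C,P):
    K,D,R,t=C; return cv2.projectPoints(np.atleast_2d(np.array(P,float)),cv2.Rodrigues(R)[0],t,K,D)[0][:,0]
def onz(C,uv,z):
    K,D,R,t=C; n=cv2.undistortPoints(np.array(uv,float).reshape(-1,1,2),K,D)[:,0]
    d=np.c_[n,np.ones(len(n))]@R; o=-R.T@t
    return o+d*((z-o[2])/d[:,2])[:,None]
def fitpose(obs,x0):  # obs: (cam, local pts, uv) -> x,y,yaw
    def f(p):
        r=[]
        c,s=np.cos(p[2]),np.sin(p[2])
        for C,L,uv in obs:
            L=np.array(L,float); W=np.c_[p[0]+c*L[:,0]-s*L[:,1],p[1]+s*L[:,0]+c*L[:,1],L[:,2]]
            r.append((proj(C,W)-uv).ravel())
        return np.concatenate(r)
    o=least_squares(f,x0); return o.x,f(o.x).reshape(-1,2)
E
python3 - <<'E'
from h import *
np.set_printoptions(precision=4,suppress=True)
A,B=cam('scene'),cam('side')
print('carrier',fitpose([(A,[[.093,.112,.014],[-.069,.112,.014],[-.069,-.112,.014]],[[242,241],[301,258],[331,209]]),
 (B,[[.093,-.112,.014],[.093,.112,.014],[-.069,.112,.014]],[[247,191],[280,247],[330,225]])],[.6,0,0]))
f=lambda a,b:[a*.132,b*.107,.017]
print('tray',fitpose([(A,[f(1,-1),f(-1,-1),f(1,1),f(-1,1)],[[226,262],[328,295.5],[176,322.5],[294,370]]),
(B,[f(-1,-1),f(-1,1),f(1,-1),f(1,1)],[[383,240],[432.5,305],[300.5,276],[343,350]])],[.6,.3,0]))
print('pan',onz(A,[332.6,162.2],.062),onz(B,[256,134],.062))
print('jar',onz(B,[278,205.5],.034))
print('dropper',onz(A,[185,243],0),onz(B,[244,288],0),'beaker',onz(A,[233,198],0),onz(B,[214,218],0))
E
```

```text
carrier (array([ 0.5166, -0.0087,  0.0157]), array([[-0.8336, -1.8634],
       [-0.0885, -1.3672],
       [-1.7049, -0.3949],
       [ 0.8343, -1.303 ],
       [ 1.2668, -0.2917],
       [ 1.8254,  0.7208]]))
tray (array([0.4704, 0.3059, 0.0012]), array([[-1.1686, -1.0315],
       [ 2.2888, -0.1059],
       [-1.4764,  0.054 ],
       [-0.9181, -0.095 ],
       [ 0.0597, -1.9296],
       [ 1.5423, -0.3913],
       [-1.1149, -1.8565],
       [ 0.7123,  1.722 ]]))
pan [[ 0.5008 -0.2947  0.062 ]] [[ 0.5064 -0.2932  0.062 ]]
jar [[ 0.5612 -0.0127  0.034 ]]
dropper [[0.7389 0.1665 0.    ]] [[0.7452 0.1684 0.    ]] beaker [[ 0.727  -0.0713  0.    ]] [[ 0.7404 -0.0712  0.    ]]
```

```bash
cat >> h.py <<'E'
def yawof(st):  # world yaw of tool y axis
    M=Ro.from_quat(st['tcp_rot']).as_matrix(); return np.arctan2(M[1,1],M[0,1]),M
def goto(p,yaw,st=None):
    st=st or state(); y,M=yawof(st)
    c,s=np.cos(yaw),np.sin(yaw); Y=np.array([c,s,0]);X=np.array([0,0,-1.]);G=np.c_[X,Y,np.cross(X,Y)]
    rv=Ro.from_matrix(G@M.T).as_rotvec()
    d=np.array(p)-st['tcp_pos']
    print('dp',d.round(4),'rot/pi',(rv/np.pi).round(4),'rows',np.linalg.norm(d)/.05,np.linalg.norm(rv)/np.radians(8.59),'yaw',y.round(4))
E
python3 - <<'E'
from h import *
np.set_printoptions(precision=4,suppress=True)
st=state(); print(yawof(st))
for y in (0,np.pi/2,-np.pi/2,np.pi): goto([.50,-.01,.36],y)
E
```

```text
(np.float64(-1.2009369748558203), array([[-0.0006,  0.3615, -0.9324],
       [ 0.0012, -0.9324, -0.3615],
       [-1.    , -0.0013,  0.0001]]))
dp [0.2652 0.5956 0.1294] rot/pi [-0.0002 -0.0004  0.3823] rows 13.294564580173642 8.010320452474087 yaw -1.2009
dp [0.2652 0.5956 0.1294] rot/pi [ 0.0001 -0.0006  0.8823] rows 13.294564580173642 18.487615991298973 yaw -1.2009
dp [0.2652 0.5956 0.1294] rot/pi [-0.0004 -0.0001 -0.1177] rows 13.294564580173642 2.4669982243812574 yaw -1.2009
dp [0.2652 0.5956 0.1294] rot/pi [-0.0004  0.0002 -0.6177] rows 13.294564580173642 12.944284061057145 yaw -1.2009
```

send_rows(dp=[[0.0175,0.045,0.011],[0.0175,0.045,0.011],[0.0175,0.045,0.011],[0.0175,0.045,0.011],[0.0175,0.045,0.011]], rotation=[[0,0,0.026],[0,0,0.026],[0,0,0.026],[0,0,0.026],[0,0,0.026]], hand=[1,1,1,1,1])

```text
time: 0.65
tcp_pos: [0.3169, -0.3796, 0.2823]
tcp_rot: [-0.652, -0.271, 0.656, -0.268]
contact_force: [1.0, 0.1, 0.3]
finger_gap: 1.001
```

send_rows(dp=[[0.0175,0.045,0.011],[0.0175,0.045,0.011],[0.0175,0.045,0.011],[0.0175,0.045,0.011],[0.0175,0.045,0.011]], rotation=[[0,0,0.026],[0,0,0.026],[0,0,0.026],[0,0,0.026],[0,0,0.026]], hand=[1,1,1,1,1])

```text
time: 1.15
tcp_pos: [0.4027, -0.1514, 0.3377]
tcp_rot: [-0.579, -0.401, 0.585, -0.401]
contact_force: [1.5, -1.0, -0.2]
finger_gap: 0.999
```

send_rows(dp=[[0.0175,0.045,0.011],[0.0175,0.045,0.011],[0.0175,0.045,0.011],[0.0175,0.045,0.011],[0.0175,0.045,0.011]], rotation=[[0,0,0.026],[0,0,0.026],[0,0,0.026],[0,0,0.026],[0,0,0.026]], hand=[1,1,1,1,1])

```text
time: 1.65
tcp_pos: [0.4884, 0.0764, 0.3939]
tcp_rot: [0.482, 0.513, -0.488, 0.516]
contact_force: [1.3, -0.5, -0.5]
finger_gap: 0.999
```

```bash
cat >> h.py <<'E'
def shot(name,tag,scale=1.5):
    st=state(); im=snapshot(name)[:,:,::-1]; cv2.imwrite(f"pics/{tag}_raw.png",im)
    c=cv2.resize(im,None,fx=scale,fy=scale,interpolation=cv2.INTER_CUBIC)
    for x in range(0,512,40): cv2.putText(c,str(x),(int(x*scale),8),0,.35,(0,0,255),1); cv2.line(c,(int(x*scale),10),(int(x*scale),16),(0,0,255),1)
    for y in range(0,384,40): cv2.putText(c,str(y),(0,int(y*scale)),0,.35,(0,0,255),1)
    cv2.imwrite(f"pics/{tag}.png",c); np.savez(f"pics/{tag}.npz",q=st['tcp_rot'],p=st['tcp_pos']); return st
def crop(tag,x0,y0,x1,y1,s,out):
    im=cv2.imread(f"pics/{tag}_raw.png"); c=cv2.resize(im[y0:y1,x0:x1],None,fx=s,fy=s,interpolation=cv2.INTER_CUBIC)
    for x in range((x0+9)//10*10,x1,10): cv2.putText(c,str(x),((x-x0)*s,8),0,.3,(0,0,255),1); cv2.line(c,((x-x0)*s,10),((x-x0)*s,14),(0,0,255),1)
    for y in range((y0+9)//10*10,y1,10): cv2.putText(c,str(y),(0,(y-y0)*s+3),0,.3,(0,0,255),1)
    cv2.imwrite(f"pics/{out}.png",c)
def wcam(tag):
    d=np.load(f"pics/{tag}.npz"); return cam('wrist',{'tcp_rot':d['q'],'tcp_pos':d['p']})
E
python3 - <<'E'
from h import *
st=shot('wrist','w1'); print(st['tcp_pos'],yawof(st)[0],st['q'])
E
```

```text
[0.4884308  0.07640023 0.39386403] 0.05996571310618443 [ 0.33036569  0.18234944 -0.6676202   1.68460071  0.12410367  1.32046165
 -0.30068461]
```

View pics/w1.png

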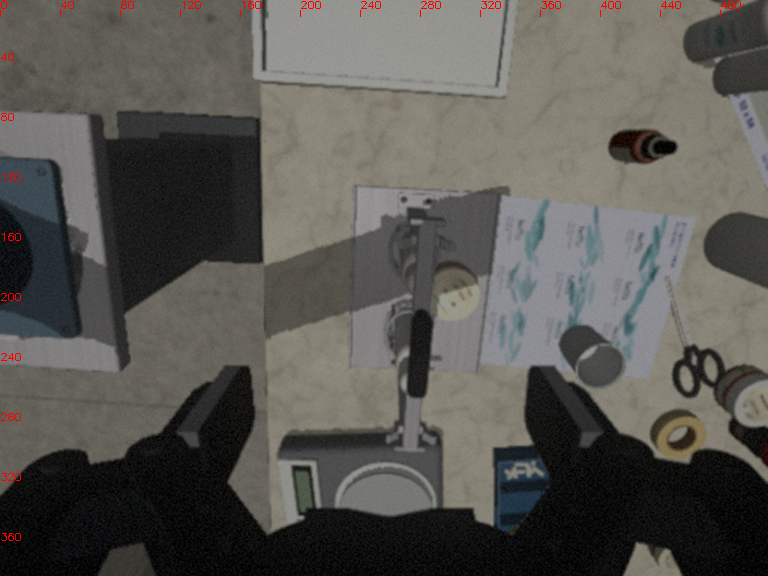

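The wrist view shows the deck corners near (236,124), (333,128), (319,249) and (235,245), the bar from about (284,146) to (275,298), the jar top near (305,193) and the tray edge along row 55. Zooming in next.

```bash
python3 - <<'E'
from h import *
crop('w1',225,110,345,255,5,'w1a'); crop('w1',225,240,345,345,6,'w1b')
E
```

```text
(no output)
```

View pics/w1a.png

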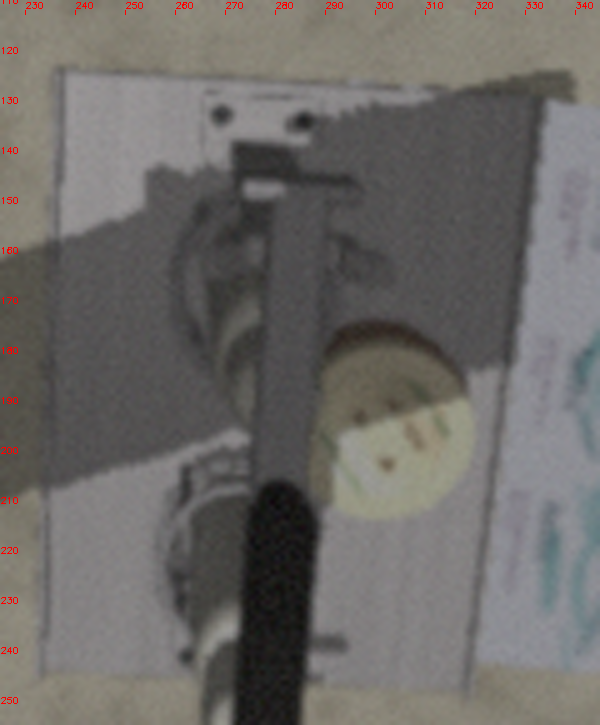

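View pics/w1b.png

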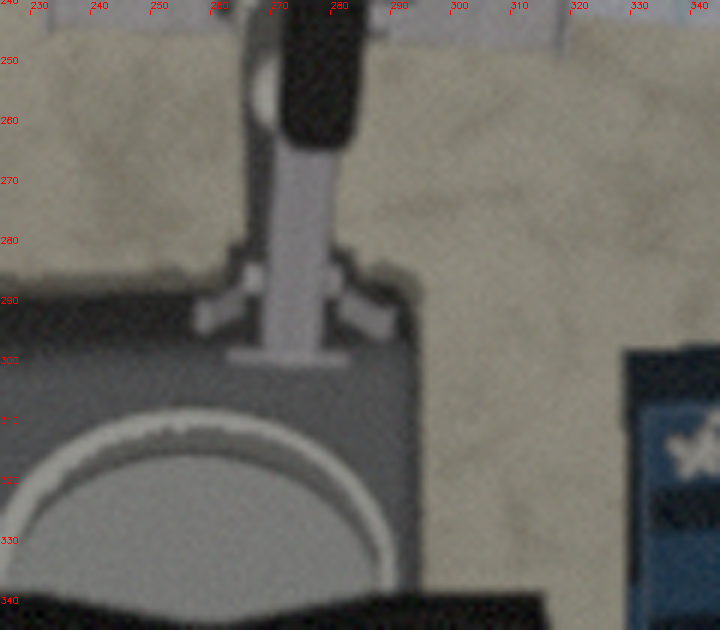

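```bash
python3 - <<'E'
from h import *
np.set_printoptions(precision=4,suppress=True)
W=wcam('w1'); A,B=cam('scene'),cam('side')
dk=[[-.069,.112,.014],[.093,.112,.014],[.093,-.112,.014],[-.069,-.112,.014]]
print('carrier w',fitpose([(W,dk,[[237,124],[332.5,129.5],[318,249],[233,245]])],[.5,0,0]))
print('carrier all',fitpose([(W,dk,[[237,124],[332.5,129.5],[318,249],[233,245]]),(A,[[.093,.112,.014],[-.069,.112,.014],[-.069,-.112,.014]],[[242,241],[301,258],[331,209]]),
 (B,[[.093,-.112,.014],[.093,.112,.014],[-.069,.112,.014]],[[247,191],[280,247],[330,225]])],[.6,0,0]))
print('grip w',onz(W,[[280.5,206],[274.5,265]],.209),'bar ends',onz(W,[[284,147],[274,299]],.181))
print('jar w',onz(W,[[304.5,195]],.042))
print('jar side',onz(B,[[278,205.5]],.042),'jar scene',onz(A,[[273,213]],.042))
print('tray inner front? edge',onz(W,[[169,53],[337,64]],.017))
E
```

```text
carrier w (array([ 0.5159, -0.0138,  0.0062]), array([[-0.9519, -0.3041],
       [ 1.0242, -0.3478],
       [ 0.6028,  0.6377],
       [-0.672 ,  0.3707]]))
carrier all (array([ 0.5161, -0.0123,  0.0089]), array([[-0.9863, -1.1019],
       [ 1.0914, -1.3975],
       [ 0.9679, -0.1696],
       [-0.3897, -0.2376],
       [-0.1668, -2.8353],
       [ 0.2795, -2.1688],
       [-0.9176, -0.8735],
       [ 0.6551, -2.397 ],
       [ 0.4757, -1.4787],
       [ 1.1623, -0.079 ]]))
grip w [[ 0.5135  0.0301  0.209 ]
 [ 0.5124 -0.0456  0.209 ]] bar ends [[ 0.5142  0.092   0.181 ]
 [ 0.5181 -0.1149  0.181 ]]
jar w [[ 0.5671 -0.0099  0.042 ]]
jar side [[ 0.5642 -0.0073  0.042 ]] jar scene [[0.5662 0.0012 0.042 ]]
tray inner front? edge [[0.3382 0.2005 0.017 ]
 [0.6002 0.1998 0.017 ]]
```

```bash
python3 - <<'E'
from h import *
goto([.515,-.009,.26],.005)
E
```

```text
dp [ 0.0248 -0.0947 -0.1358] rot/pi [ 0.0007  0.0005 -0.0219] rows 3.3487943008713916 0.4597009179892268 yaw 0.0739
```

send_rows(dp=[[0.006,-0.023,-0.034],[0.006,-0.023,-0.034],[0.006,-0.023,-0.034],[0.006,-0.023,-0.034],[0,0,0]], rotation=[[0,0,-0.006],[0,0,-0.006],[0,0,-0.006],[0,0,-0.004],[0,0,0]], hand=[1,1,1,1,1])

```text
time: 2.2
tcp_pos: [0.5149, -0.0036, 0.2565]
tcp_rot: [0.498, 0.502, -0.495, 0.505]
contact_force: [0.1, -0.1, -0.1]
finger_gap: 0.997
```

```bash
python3 - <<'E'
from h import *
shot('wrist','w2')
goto([.515,-.009,.184],.005)
E
```

```text
dp [-0.0009 -0.0078 -0.0748] rot/pi [-0.0005  0.003  -0.0034] rows 1.5035301121076827 0.09603268617703616 yaw 0.0157
```

View pics/w2.png

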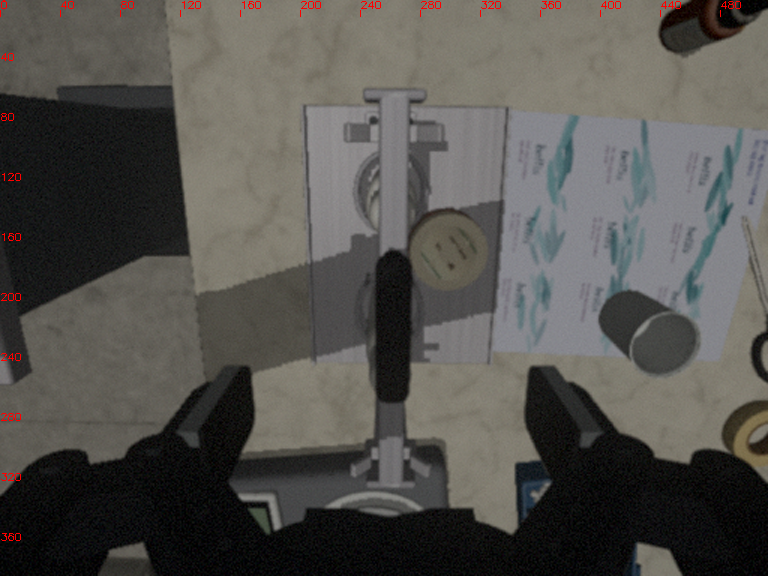

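```bash
python3 - <<'E'
from h import *
np.set_printoptions(precision=4,suppress=True)
W=wcam('w2'); 
dk=[[-.069,.112,.014],[.093,.112,.014],[.093,-.112,.014],[-.069,-.112,.014]]
print('carrier w',fitpose([(W,dk,[[203.3,70],[338,72],[327.5,242],[210,241.5]])],[.5,0,0]))
print('grip w',onz(W,[[263,166],[261.5,268]],.209),'bar ends',onz(W,[[263,59.5],[260,324.5]],.181))
print('jar w',onz(W,[[299,166.5]],.042))
E
```

```text
carrier w (array([ 0.5167, -0.0136,  0.0085]), array([[-1.746 , -0.7223],
       [ 2.3169, -1.82  ],
       [-0.061 ,  1.7698],
       [-0.5659,  2.0704]]))
grip w [[ 0.5163  0.0274  0.209 ]
 [ 0.5165 -0.0452  0.209 ]] bar ends [[ 0.5157  0.0925  0.181 ]
 [ 0.5167 -0.1173  0.181 ]]
jar w [[ 0.5621 -0.0104  0.042 ]]
```

send_rows(dp=[[0,-0.003,-0.035],[0,-0.003,-0.025],[0,0,-0.01],[0,0,-0.003],[0,0,0]], rotation=[[0,0.001,-0.003],[0,0.001,0],[0,0,0],[0,0,0],[0,0,0]], hand=[1,1,1,1,1])

```text
time: 2.75
tcp_pos: [0.5199, -0.0028, 0.1903]
tcp_rot: [0.502, 0.5, -0.493, 0.505]
contact_force: [0.0, 0.0, 0.3]
finger_gap: 0.998
```

```bash
python3 - <<'E'
from h import *
goto([.516,-.011,.183],.005)
E
```

```text
dp [-0.0039 -0.0082 -0.0073] rot/pi [-0.0012  0.0045 -0.0014] rows 0.23347229434760983 0.10158601376609568 yaw 0.0094
```

send_rows(dp=[[-0.004,-0.008,-0.007],[-0.001,-0.002,-0.001],[0,0,0],[0,0,0],[0,0,0]], rotation=[[-0.001,0.0045,-0.001],[0,0,0],[0,0,0],[0,0,0],[0,0,0]], hand=[1,1,1,0.3,0], newtons=40)

```text
time: 3.25
tcp_pos: [0.5168, -0.0131, 0.1855]
tcp_rot: [0.5, 0.5, -0.497, 0.503]
contact_force: [0.6, -0.6, 0.1]
finger_gap: 0.692
```

send_rows(dp=[[0,0,0],[0,0,0],[0,0,0],[0,0,0],[0,0,0]], rotation=[[0,0,0],[0,0,0],[0,0,0],[0,0,0],[0,0,0]], hand=[0,0,0,0,0], newtons=40)

```text
time: 3.75
tcp_pos: [0.5171, -0.0129, 0.1859]
tcp_rot: [0.5, 0.5, -0.497, 0.503]
contact_force: [0.3, 0.0, 0.7]
finger_gap: 0.179
```

```bash
python3 - <<'E'
from h import *
print(state()['finger_gap']);goto([.516,-.011,.23],.005)
E
```

```text
0.17901585206540663
dp [-0.0011  0.0019  0.0441] rot/pi [-0.      0.0018 -0.0004] rows 0.8831508665473988 0.038618714946866875 yaw 0.0064
```

send_rows(dp=[[0,0,0.02],[0,0,0.03],[0,0,0.03],[0,0,0.02],[0,0.03,0.01]], rotation=[[0,0.001,0],[0,0.001,0],[0,0,0],[0,0,0],[0,0,0.02]], hand=[0,0,0,0,0])

```text
time: 4.25
tcp_pos: [0.5136, 0.013, 0.2959]
tcp_rot: [0.481, 0.518, -0.487, 0.514]
contact_force: [0.2, -0.1, -1.6]
finger_gap: 0.176
```

send_rows(dp=[[-0.006,0.04,0],[-0.006,0.04,0],[-0.006,0.03,0],[-0.006,0.03,0],[-0.006,0.02,0]], rotation=[[0,0,0.047],[0,0,0.047],[0,0,0.047],[0,0,0.047],[0,0,0.047]], hand=[0,0,0,0,0])

```text
time: 4.75
tcp_pos: [0.4825, 0.1787, 0.2975]
tcp_rot: [0.258, 0.658, -0.263, 0.657]
contact_force: [0.5, -0.3, -1.6]
finger_gap: 0.177
```

```bash
python3 - <<'E'
from h import *
s=state();print(s['finger_gap'],s['tcp_pos'],s['q']);goto([.47,.252,.10],np.pi/2)
E
```

```text
0.1770668917230471 [0.48248328 0.17873706 0.29747542] [ 0.2221541   0.34313041 -0.82678527  1.77710789  0.27912091  1.14809143
  0.1237553 ]
dp [-0.0125  0.0733 -0.1975] rot/pi [ 2.3e-03 -1.0e-04  2.4e-01] rows 4.219944626643664 5.028447932261237 yaw 0.8169
```

send_rows(dp=[[-0.003,0.015,-0.03],[-0.003,0.015,-0.03],[-0.003,0.015,-0.03],[-0.002,0.014,-0.03],[-0.001,0.01,-0.03]], rotation=[[0.0005,0,0.047],[0.0005,0,0.047],[0.0005,0,0.047],[0.0005,0,0.047],[0,0,0.047]], hand=[0,0,0,0,0])

```text
time: 5.25
tcp_pos: [0.4705, 0.2542, 0.1462]
tcp_rot: [0.004, 0.705, 0.0, 0.709]
contact_force: [-0.2, -1.0, -1.0]
finger_gap: 0.18
```

```bash
python3 - <<'E'
from h import *
s=state();print(s['finger_gap'],s['tcp_pos'],s['q']);goto([.47,.252,.0275],np.pi/2)
E
```

```text
0.1795016032331952 [0.4705111  0.2542003  0.14619126] [ 0.07943485  0.61736871 -0.87529891  1.88281851  0.59235375  0.91527172
  0.48515677]
dp [-0.0005 -0.0022 -0.1187] rot/pi [-0.0021  0.0014  0.0018] rows 2.374255020784719 0.06540809843636654 yaw 1.565
```

send_rows(dp=[[0,-0.002,-0.035],[0,0,-0.035],[0,0,-0.025],[0,0,-0.015],[0,0,0]], rotation=[[-0.002,0.001,0.001],[0,0,0],[0,0,0],[0,0,0],[0,0,0]], hand=[0,0,0,0,0])

```text
time: 5.75
tcp_pos: [0.4665, 0.2522, 0.027]
tcp_rot: [-0.002, 0.71, 0.001, 0.705]
contact_force: [-0.5, -0.1, -1.4]
finger_gap: 0.178
```

```bash
python3 - <<'E'
from h import *
s=state();print(s['finger_gap'],s['tcp_pos'],s['contact_force']);goto([.47,.252,.0265],np.pi/2);shot('side','d1')
E
```

```text
0.17848899756484973 [0.46654144 0.25215266 0.02696706] [-0.46563512 -0.09337559 -1.36416355]
dp [ 0.0035 -0.0002 -0.0005] rot/pi [ 0.0005 -0.0023 -0.0016] rows 0.06986585260952696 0.05857313929307572 yaw 1.5757
```

View pics/d1.png

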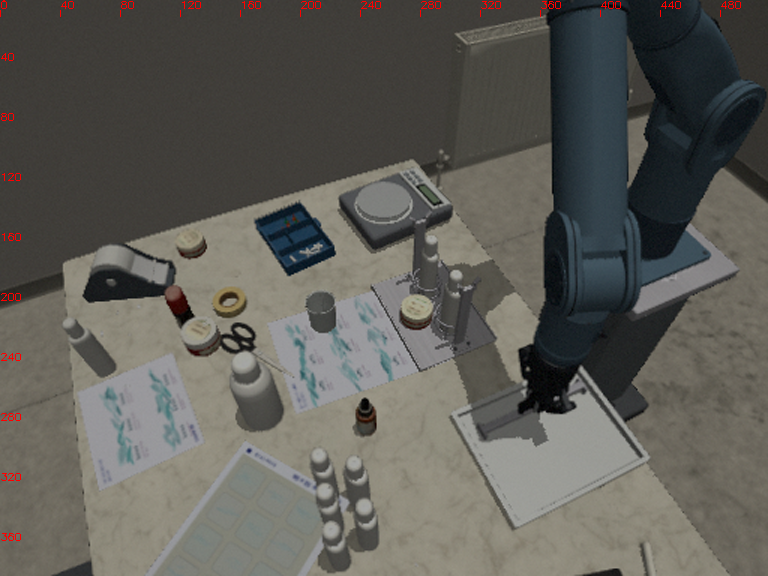

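send_rows(dp=[[0,0,-0.002],[0,0,0],[0,0,0],[0,0,0],[0,0,0]], rotation=[[0,0,0],[0,0,0],[0,0,0],[0,0,0],[0,0,0]], hand=[0,0.4,0.4,0.4,0.4])

```text
time: 6.3
tcp_pos: [0.4708, 0.2547, 0.031]
tcp_rot: [-0.0, 0.706, 0.002, 0.708]
contact_force: [0.4, -0.1, -0.2]
finger_gap: 0.397
```

```bash
python3 - <<'E'
from h import *
s=state();print(s['finger_gap'],s['tcp_pos'],s['contact_force']);goto([.516,.04,.30],0.005)
E
```

```text
0.3965578146962796 [0.47080343 0.25469743 0.03104952] [ 0.41873486 -0.12963377 -0.17507467]
dp [ 0.0452 -0.2147  0.269 ] rot/pi [-3.000e-04  1.400e-03 -4.996e-01] rows 6.941817492077426 10.468681770419016 yaw 1.5745
```

send_rows(dp=[[0,0,0.03],[0,0,0.04],[0,0,0.04],[0.003,-0.01,0.04],[0.003,-0.02,0.04]], rotation=[[0,0,0],[0,0,0],[0,0,-0.047],[0,0,-0.047],[0,0,-0.047]], hand=[0.4,0.6,1,1,1])

```text
time: 6.8
tcp_pos: [0.472, 0.2248, 0.2237]
tcp_rot: [0.158, 0.692, -0.155, 0.687]
contact_force: [1.0, -0.6, 0.5]
finger_gap: 0.997
```

send_rows(dp=[[0.006,-0.03,0.01],[0.006,-0.03,0.01],[0.006,-0.03,0.01],[0.006,-0.03,0],[0.006,-0.02,0]], rotation=[[0,0,-0.047],[0,0,-0.047],[0,0,-0.047],[0,0,-0.047],[0,0,-0.047]], hand=[1,1,1,1,1])

```text
time: 7.3
tcp_pos: [0.505, 0.0829, 0.264]
tcp_rot: [0.404, 0.58, -0.395, 0.587]
contact_force: [-0.1, -0.8, -0.5]
finger_gap: 0.999
```

```bash
python3 - <<'E'
from h import *
s=shot('wrist','w3');print(s['finger_gap'],s['tcp_pos'],s['q']);goto([.516,.036,.26],0.005)
E
```

```text
0.9993036065628641 [0.50499216 0.08292476 0.26401976] [ 0.32096727  0.33114206 -0.69476532  1.84591072  0.24422783  1.03472857
 -0.09975116]
dp [ 0.0097 -0.0435 -0.004 ] rot/pi [-0.0003  0.005  -0.1125] rows 0.8950483356308686 2.360245837861221 yaw 0.3585
```

View pics/w3.png

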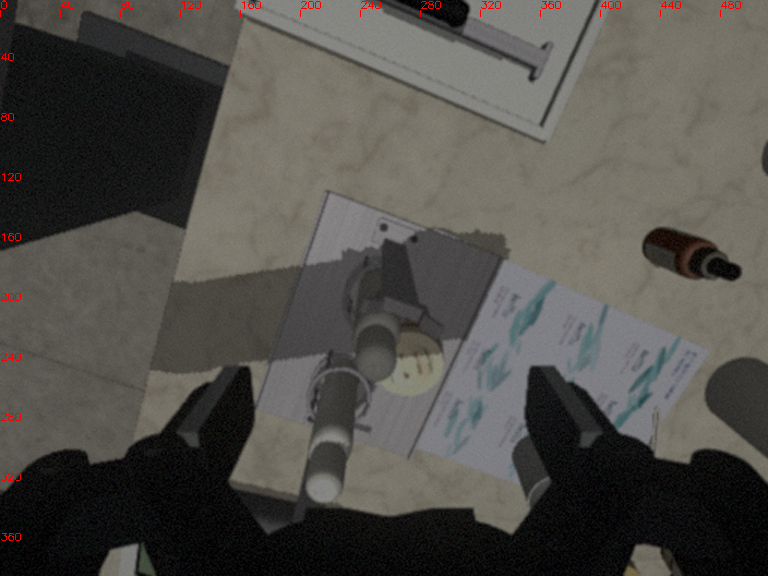

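```bash
python3 - <<'E'
from h import *
np.set_printoptions(precision=4,suppress=True)
crop('w3',190,200,290,345,5,'w3a')
W=wcam('w3'); print(onz(W,[[251,241],[215,325]],.167), 'barend',onz(W,[[361,40]],.021),'traycorner',onz(W,[[363,94]],.017),'jar',onz(W,[[276,240]],.042))
E
```

```text
[[ 0.5153  0.0384  0.167 ]
 [ 0.5146 -0.055   0.167 ]] barend [[0.5677 0.2519 0.021 ]] traycorner [[0.5976 0.1993 0.017 ]] jar [[ 0.5658 -0.0075  0.042 ]]
```

View pics/w3a.png

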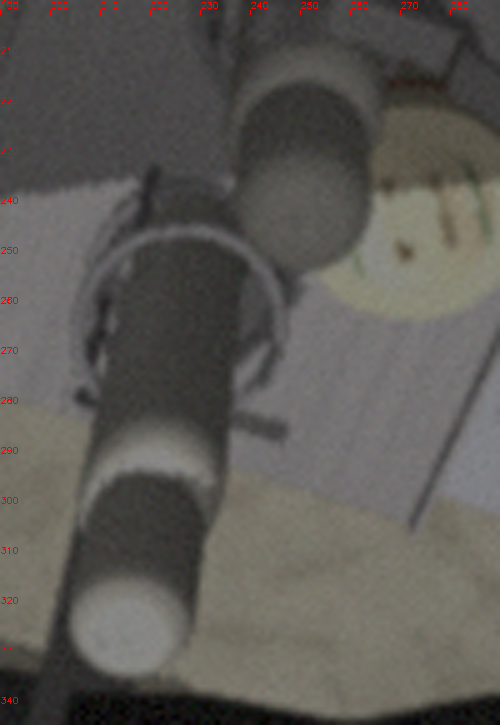

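send_rows(dp=[[0.005,-0.022,0],[0.004,-0.021,0],[0,0,-0.02],[0,0,-0.03],[0,0,0]], rotation=[[0,0.002,-0.047],[0,0.002,-0.047],[0,0,-0.018],[0,0,0],[0,0,0]], hand=[1,1,1,1,1])

```text
time: 7.85
tcp_pos: [0.5162, 0.0336, 0.215]
tcp_rot: [0.5, 0.5, -0.496, 0.504]
contact_force: [0.1, 0.3, -0.1]
finger_gap: 1.0
```

```bash
python3 - <<'E'
from h import *
goto([.5155,.037,.135],0.005)
E
```

```text
dp [-0.0007  0.0034 -0.08  ] rot/pi [ 0.0001  0.0027 -0.0013] rows 1.6019250249880141 0.06279088499541581 yaw 0.0092
```

send_rows(dp=[[0,0.002,-0.025],[0,0.002,-0.025],[0,0,-0.015],[-0.001,0,-0.005],[0,0,0]], rotation=[[0,0.002,-0.001],[0,0,0],[0,0,0],[0,0,0],[0,0,0]], hand=[1,1,1,1,1])

```text
time: 8.35
tcp_pos: [0.5179, 0.0398, 0.1483]
tcp_rot: [0.5, 0.501, -0.495, 0.505]
contact_force: [0.6, 0.0, 0.8]
finger_gap: 0.999
```

```bash
python3 - <<'E'
from h import *
goto([.5155,.037,.135],0.005)
E
```

```text
dp [-0.0024 -0.0028 -0.0133] rot/pi [-0.0002  0.0026 -0.0018] rows 0.2753923884087217 0.06669171591893568 yaw 0.0106
```

send_rows(dp=[[-0.002,-0.003,-0.01],[-0.001,0,-0.003],[0,0,0],[0,0,0],[0,0,0]], rotation=[[0,0.003,-0.001],[0,0,0],[0,0,0],[0,0,0],[0,0,0]], hand=[1,1,0.5,0,0])

```text
time: 8.85
tcp_pos: [0.5168, 0.0365, 0.1372]
tcp_rot: [0.499, 0.501, -0.497, 0.502]
contact_force: [0.0, 0.4, 0.5]
finger_gap: 0.517
```

send_rows(dp=[[0,0,0],[0,0,0],[0,0,0],[0,0,0],[0,0,0]], rotation=[[0,0,0],[0,0,0],[0,0,0],[0,0,0],[0,0,0]], hand=[0,0,0,0,0])

```text
time: 9.35
tcp_pos: [0.517, 0.0366, 0.1377]
tcp_rot: [0.499, 0.501, -0.497, 0.502]
contact_force: [-0.7, 0.4, 0.4]
finger_gap: 0.268
```

```bash
python3 - <<'E'
from h import *
s=state();print(s['finger_gap'],s['tcp_pos'],s['contact_force']);goto([.5155,.037,.135],0.005)
E
```

```text
0.2681620428032733 [0.51701955 0.03656006 0.13770411] [-0.7358381   0.39532891  0.35453855]
dp [-0.0015  0.0004 -0.0027] rot/pi [-0.0002  0.0011 -0.0006] rows 0.06265721180371737 0.026881349898012358 yaw 0.0069
```

send_rows(dp=[[0,0,0.02],[0,0,0.035],[0,0,0.045],[0,0,0.05],[0,0,0.045]], rotation=[[0,0,0],[0,0,0],[0,0,0],[0,0,0],[0,0,0]], hand=[0,0,0,0,0])

```text
time: 9.85
tcp_pos: [0.51, 0.0358, 0.3319]
tcp_rot: [0.495, 0.506, -0.501, 0.499]
contact_force: [1.3, -1.2, -2.2]
finger_gap: 0.27
```

```bash
python3 - <<'E'
from h import *
shot('scene','e1');goto([.525,.352,.30],0.0)
crop('e1',200,80,400,270,3,'e1a')
E
```

```text
dp [ 0.0114  0.3153 -0.0394] rot/pi [-0.0003 -0.0007 -0.0027] rows 6.358438847688724 0.05897738046477264 yaw 0.0085
```

View pics/e1a.png

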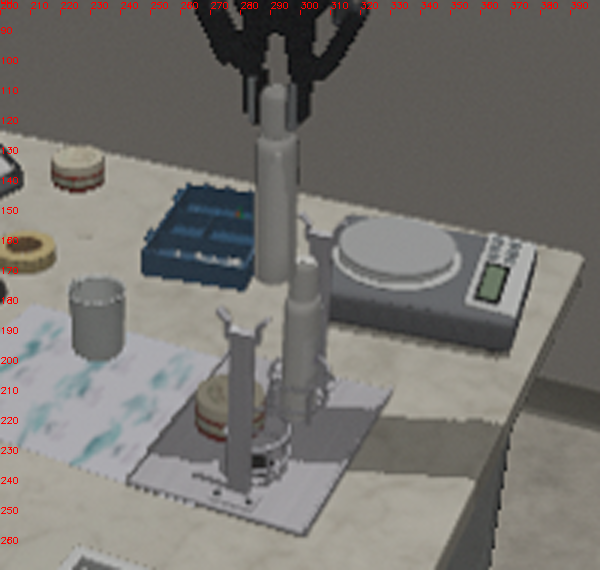

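The bottle hangs straight at (290,195 in the picture, before scaling about 293,140), clear of the forks.

send_rows(dp=[[0.001,0.03,0],[0.002,0.045,0],[0.002,0.048,0],[0.002,0.048,0],[0.002,0.045,-0.015]], rotation=[[0,0,0],[0,0,0],[0,0,0],[0,0,0],[0,0,0]], hand=[0,0,0,0,0])

```text
time: 10.4
tcp_pos: [0.5266, 0.2505, 0.3288]
tcp_rot: [0.504, 0.494, -0.501, 0.5]
contact_force: [1.1, -0.7, -0.7]
finger_gap: 0.272
```

send_rows(dp=[[0.002,0.045,-0.02],[0.002,0.03,-0.03],[0,0.015,-0.03],[0,0,-0.03],[0,0,-0.02]], rotation=[[0,0,0],[0,0,0],[0,0,0],[0,0,0],[0,0,0]], hand=[0,0,0,0,0])

```text
time: 10.9
tcp_pos: [0.5265, 0.3536, 0.1932]
tcp_rot: [0.503, 0.499, -0.496, 0.501]
contact_force: [-0.0, -0.5, -0.9]
finger_gap: 0.273
```

```bash
python3 - <<'E'
from h import *
s=state();print(s['finger_gap'],s['tcp_pos'],s['q']);goto([.525,.352,.134],0.0)
E
```

```text
0.27286963828389216 [0.52646023 0.35360263 0.19324815] [-0.23023984  0.62837919 -0.63480971  1.59775442  0.41936473  1.04431595
 -0.98388521]
dp [-0.0015 -0.0016 -0.0592] rot/pi [-0.0013  0.003  -0.0001] rows 1.1857562118460612 0.06938451354042267 yaw 0.0004
```

send_rows(dp=[[-0.001,-0.002,-0.025],[-0.001,0,-0.018],[-0.001,0,-0.008],[0,0,-0.004],[0,0,0]], rotation=[[-0.001,0.003,0],[0,0,0],[0,0,0],[0,0,0],[0,0,0]], hand=[0,0,0,0,0])

```text
time: 11.4
tcp_pos: [0.5215, 0.3524, 0.1334]
tcp_rot: [0.498, 0.502, -0.5, 0.5]
contact_force: [0.3, -0.1, -0.1]
finger_gap: 0.271
```

```bash
python3 - <<'E'
from h import *
s=state();print(s['finger_gap'],s['tcp_pos'],s['contact_force']);goto([.525,.352,.1327],0.0)
E
```

```text
0.27103105910664366 [0.52150172 0.3524003  0.13338216] [ 0.32385311 -0.10379543 -0.10338814]
dp [ 0.0035 -0.0004 -0.0007] rot/pi [-0.     -0.0012 -0.0008] rows 0.07173151651988907 0.029725727996397007 yaw 0.0026
```

send_rows(dp=[[0,0,0],[0,0,0],[0,0,0],[0,0,0],[0,0,0.02]], rotation=[[0,0,0],[0,0,0],[0,0,0],[0,0,0],[0,0,0]], hand=[0.4,0.5,0.6,0.7,0.8])

```text
time: 11.9
tcp_pos: [0.5215, 0.3516, 0.1534]
tcp_rot: [0.498, 0.501, -0.501, 0.5]
contact_force: [0.5, -0.1, 0.4]
finger_gap: 0.798
```

send_rows(dp=[[0,0,0.03],[0,0,0.04],[0,-0.03,0.02],[0,-0.045,0],[0,-0.048,0]], rotation=[[0,0,0],[0,0,0],[0,0,0],[0,0,0],[0,0,0]], hand=[0.8,1,1,1,1])

```text
time: 12.4
tcp_pos: [0.5195, 0.2346, 0.25]
tcp_rot: [0.498, 0.505, -0.495, 0.502]
contact_force: [1.2, -0.5, 0.3]
finger_gap: 1.004
```

```bash
python3 - <<'E'
from h import *
s=shot('side','e2');print(s['finger_gap'],s['tcp_pos'],s['q']);goto([.516,-.056,.23],0.005)
crop('e2',270,180,450,360,4,'e2a')
E
```

```text
1.004151246059227 [0.51951848 0.23464375 0.2499515 ] [ 0.01439168  0.46600908 -0.68631485  1.70752414  0.32134523  1.08166783
 -0.75726714]
dp [-0.0055 -0.2797 -0.0191] rot/pi [ 0.0005 -0.0005  0.0004] rows 5.607971249378532 0.015739405789673134 yaw 0.0038
```

View pics/e2a.png

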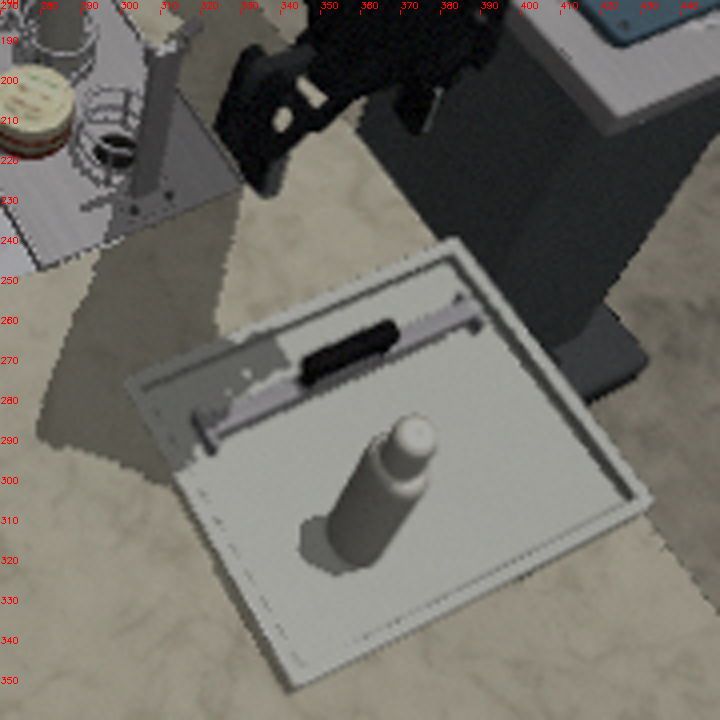

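The bottle stands upright in the tray with its base near (362,315), and the bar lies near (360,272). On to the right bottle.

send_rows(dp=[[-0.001,-0.048,0],[-0.001,-0.048,0],[-0.001,-0.048,0],[-0.001,-0.048,0],[-0.001,-0.045,0]], rotation=[[0,0,0],[0,0,0],[0,0,0],[0,0,0],[0,0,0]], hand=[1,1,1,1,1])

```text
time: 12.95
tcp_pos: [0.5151, -0.0082, 0.2508]
tcp_rot: [0.499, 0.502, -0.497, 0.502]
contact_force: [1.4, 0.2, -1.2]
finger_gap: 1.0
```

```bash
python3 - <<'E'
from h import *
s=shot('wrist','w4');goto([.516,-.056,.137],0.005)
crop('w4',200,160,320,300,5,'w4a')
W=wcam('w4'); print(W and proj(W,[[.516,-.056,.167]]))
E
```

```text
dp [ 0.0011 -0.0378 -0.1132] rot/pi [0.0014 0.0001 0.002 ] rows 2.386496623755557 0.05236081492311254 yaw -0.0014
[[260.60775715 250.9071244 ]]
```

View pics/w4.png

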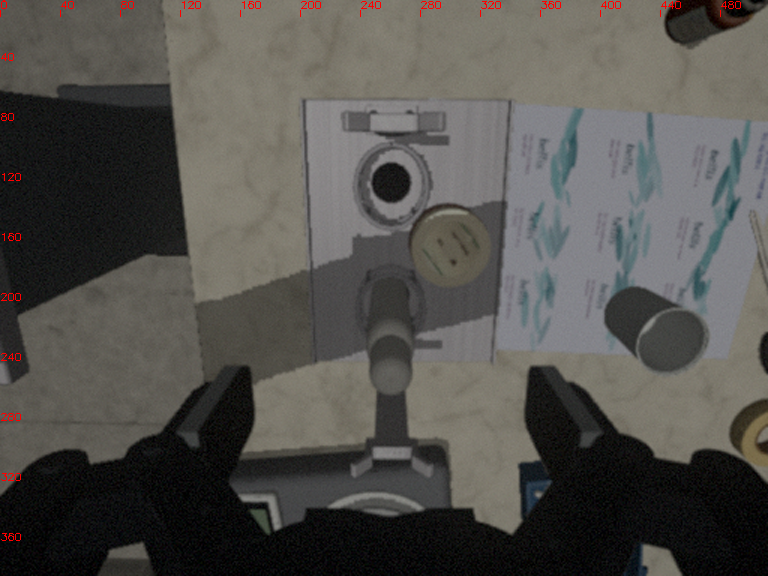

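```bash
python3 - <<'E'
from h import *
np.set_printoptions(precision=4,suppress=True)
W=wcam('w4'); print('cap',onz(W,[[260,249.5]],.167),'hoopL',onz(W,[[261.5,123.5]],.05),'forkL top',onz(W,[[262,81]],.171),'jar',onz(W,[[300,164.5]],.042),'forkR',onz(W,[[261.5,303]],.171))
E
```

```text
cap [[ 0.5155 -0.0547  0.167 ]] hoopL [[0.5166 0.0354 0.05  ]] forkL top [[0.5156 0.0746 0.171 ]] jar [[ 0.5617 -0.0115  0.042 ]] forkR [[ 0.5172 -0.1032  0.171 ]]
```

send_rows(dp=[[0,-0.018,-0.01],[0,-0.017,-0.02],[-0.001,-0.003,-0.03],[-0.001,0,-0.025],[-0.001,0,-0.01]], rotation=[[0.001,0,0.002],[0,0,0],[0,0.001,0],[0,0.001,0],[0,0,0]], hand=[1,1,1,1,1])

```text
time: 13.5
tcp_pos: [0.5137, -0.0625, 0.1548]
tcp_rot: [-0.5, -0.497, 0.502, -0.5]
contact_force: [0.2, -0.5, -0.5]
finger_gap: 1.002
```

```bash
python3 - <<'E'
from h import *
goto([.516,-.056,.137],0.005)
E
```

```text
dp [ 0.0023  0.0065 -0.0178] rot/pi [0.0014 0.0001 0.0034] rows 0.38167085821124147 0.07761564296672747 yaw -0.0058
```

send_rows(dp=[[0.002,0.006,-0.012],[0,0,-0.006],[0,0,0],[0,0,0],[0,0,0]], rotation=[[0.001,0,0.003],[0,0,0],[0,0,0],[0,0,0],[0,0,0]], hand=[1,1,0.7,0,0])

```text
time: 14.0
tcp_pos: [0.5173, -0.054, 0.137]
tcp_rot: [0.499, 0.501, -0.498, 0.502]
contact_force: [-0.3, 1.0, -0.0]
finger_gap: 0.517
```

send_rows(dp=[[0,0,0],[0,0,0],[0,0,0],[0,0,0],[0,0,0]], rotation=[[0,0,0],[0,0,0],[0,0,0],[0,0,0],[0,0,0]], hand=[0,0,0,0,0])

```text
time: 14.5
tcp_pos: [0.518, -0.0544, 0.1384]
tcp_rot: [0.499, 0.5, -0.498, 0.503]
contact_force: [-0.7, 0.1, -1.7]
finger_gap: 0.265
```

```bash
python3 - <<'E'
from h import *
s=state();print(s['finger_gap'],s['tcp_pos'],s['contact_force']);goto([.516,-.056,.137],0.005)
E
```

```text
0.264559751760536 [ 0.51799871 -0.05435667  0.13837503] [-0.65835628  0.12267364 -1.69506768]
dp [-0.002  -0.0016 -0.0014] rot/pi [ 0.0004  0.0015 -0.0004] rows 0.05860396096661134 0.03285385704500971 yaw 0.0062
```

send_rows(dp=[[0,0,0.02],[0,0,0.035],[0,0,0.045],[0,0,0.05],[0,0,0.05]], rotation=[[0,0,0],[0,0,0],[0,0,0],[0,0,0],[0,0,0]], hand=[0,0,0,0,0])

```text
time: 15.0
tcp_pos: [0.5108, -0.0542, 0.3366]
tcp_rot: [0.495, 0.506, -0.501, 0.498]
contact_force: [0.6, -1.0, -0.8]
finger_gap: 0.269
```

send_rows(dp=[[0,0.025,0.005],[-0.01,0.045,0],[-0.012,0.046,0],[-0.012,0.046,0],[-0.012,0.046,0]], rotation=[[0,0,0],[0,0,0],[0,0,0],[0,0,0],[0,0,0]], hand=[0,0,0,0,0])

```text
time: 15.5
tcp_pos: [0.4683, 0.1517, 0.3502]
tcp_rot: [0.503, 0.496, -0.502, 0.499]
contact_force: [0.7, 2.1, -0.9]
finger_gap: 0.265
```

```bash
python3 - <<'E'
from h import *
s=state();print(s['finger_gap'],s['tcp_pos'],s['q']);goto([.412,.352,.134],0.0)
E
```

```text
0.2649680784080804 [0.46831491 0.15165837 0.35020249] [ 0.26653277  0.22492116 -0.78343986  1.76075376  0.17261193  1.22303169
 -0.57379277]
dp [-0.0563  0.2003 -0.2162] rot/pi [0.0009 0.0012 0.0034] rows 6.001721479194824 0.0769399935552235 yaw -0.0106
```

send_rows(dp=[[-0.014,0.046,0],[-0.014,0.046,0],[-0.012,0.04,-0.01],[-0.008,0.035,-0.025],[-0.002,0.02,-0.03]], rotation=[[0,0,0.002],[0,0,0.001],[0,0,0],[0,0,0],[0,0,0]], hand=[0,0,0,0,0])

```text
time: 16.0
tcp_pos: [0.4138, 0.3513, 0.288]
tcp_rot: [0.503, 0.499, -0.495, 0.503]
contact_force: [1.4, -0.6, -0.4]
finger_gap: 0.266
```

```bash
python3 - <<'E'
from h import *
s=state();print(s['finger_gap'],s['tcp_pos'],s['q']);goto([.412,.352,.134],0.0)
E
```

```text
0.26586904424413327 [0.41384496 0.35133381 0.2880196 ] [-0.14309034  0.40426024 -0.8347163   1.73398922  0.33468141  1.13948193
 -1.07367105]
dp [-0.0018  0.0007 -0.154 ] rot/pi [-0.0012  0.0037 -0.0011] rows 3.0806417621061315 0.08554780292758936 yaw 0.0035
```

send_rows(dp=[[0,0,-0.035],[-0.001,0,-0.035],[-0.001,0,-0.03],[-0.001,0,-0.022],[0,0,-0.01]], rotation=[[-0.001,0.003,-0.001],[0,0.001,0],[0,0.001,0],[0,0,0],[0,0,0]], hand=[0,0,0,0,0])

```text
time: 16.5
tcp_pos: [0.4062, 0.355, 0.1484]
tcp_rot: [0.496, 0.505, -0.5, 0.5]
contact_force: [0.6, -0.1, -1.2]
finger_gap: 0.263
```

```bash
python3 - <<'E'
from h import *
s=state();print(s['finger_gap'],s['tcp_pos'],s['contact_force']);goto([.412,.352,.133],0.0)
E
```

```text
0.2634809090237745 [0.40621203 0.35502771 0.14842267] [ 0.64792287 -0.13025893 -1.19301239]
dp [ 0.0058 -0.003  -0.0154] rot/pi [-0.0003 -0.0028 -0.0028] rows 0.3349784152065154 0.08252272307167045 yaw 0.0087
```

send_rows(dp=[[0.005,-0.003,-0.01],[0.001,0,-0.005],[0,0,-0.001],[0,0,0],[0,0,0]], rotation=[[0,-0.003,-0.002],[0,0,0],[0,0,0],[0,0,0],[0,0,0]], hand=[0,0,0,0,0])

```text
time: 17.0
tcp_pos: [0.4155, 0.3538, 0.1346]
tcp_rot: [0.503, 0.5, -0.497, 0.5]
contact_force: [-0.3, 0.1, -1.8]
finger_gap: 0.265
```

```bash
python3 - <<'E'
from h import *
s=state();print(s['finger_gap'],s['tcp_pos'],s['contact_force']);goto([.412,.352,.133],0.0)
E
```

```text
0.2654620560589546 [0.41548474 0.35376009 0.13459864] [-0.34784295  0.11721986 -1.77639191]
dp [-0.0035 -0.0018 -0.0016] rot/pi [-0.0016  0.0021 -0.0001] rows 0.08437302337383358 0.05478259405397272 yaw 0.0004
```

send_rows(dp=[[-0.001,0,-0.002],[0,0,0],[0,0,0],[0,0,0],[0,0,0]], rotation=[[-0.0015,0.002,0],[0,0,0],[0,0,0],[0,0,0],[0,0,0]], hand=[0,0,0,0,0])

```text
time: 17.5
tcp_pos: [0.4152, 0.3537, 0.1332]
tcp_rot: [0.5, 0.5, -0.5, 0.5]
contact_force: [-0.3, 0.3, -1.5]
finger_gap: 0.261
```

```bash
python3 - <<'E'
from h import *
s=state();print(s['finger_gap'],s['tcp_pos'],s['contact_force']);goto([.412,.352,.133],0.0)
E
```

```text
0.26079713893634177 [0.41521091 0.35371849 0.13315686] [-0.32450214  0.30444403 -1.45173166]
dp [-0.0032 -0.0017 -0.0002] rot/pi [-0.0001  0.0003  0.0001] rows 0.07290474599637436 0.008204539284320708 yaw -0.0005
```

send_rows(dp=[[0,0,-0.002],[0,0,0],[0,0,0],[0,0,0],[0,0,0]], rotation=[[0,0,0],[0,0,0],[0,0,0],[0,0,0],[0,0,0]], hand=[0,0,0.4,0.6,0.7])

```text
time: 18.0
tcp_pos: [0.4162, 0.3559, 0.1335]
tcp_rot: [0.502, 0.5, -0.498, 0.5]
contact_force: [0.6, 0.0, -0.3]
finger_gap: 0.701
```

send_rows(dp=[[0,0,0],[0,0,0.02],[0,0,0.03],[0,0,0.04],[0,0,0.03]], rotation=[[0,0,0],[0,0,0],[0,0,0],[0,0,0],[0,0,0]], hand=[0.8,0.8,0.8,1,1])

```text
time: 18.5
tcp_pos: [0.4131, 0.3524, 0.2519]
tcp_rot: [-0.498, -0.501, 0.502, -0.5]
contact_force: [0.3, 0.5, -0.2]
finger_gap: 0.995
```

send_rows(dp=[[0.013,-0.047,0],[0.013,-0.047,0],[0.013,-0.047,0],[0.013,-0.047,0],[0.013,-0.047,0]], rotation=[[0,0,0.047],[0,0,0.047],[0,0,0.047],[0,0,0.047],[0,0,0.047]], hand=[1,1,1,1,1])

```text
time: 19.0
tcp_pos: [0.4738, 0.1366, 0.258]
tcp_rot: [0.299, 0.642, -0.295, 0.641]
contact_force: [1.2, -0.2, 0.2]
finger_gap: 1.001
```

```bash
python3 - <<'E'
from h import *
s=shot('side','e3');print(s['finger_gap'],s['tcp_pos'],s['q']);goto([.562,-.011,.2],np.pi/2)
shot('scene','e4')
E
```

```text
1.0007222721898061 [0.47381465 0.13660769 0.25796996] [ 0.41997902  0.39075403 -0.97548475  1.87664873  0.36474334  1.06391961
  0.00313608]
dp [ 0.0854 -0.1376 -0.0568] rot/pi [3.000e-04 1.000e-04 2.759e-01] rows 3.4318316706059737 5.781704795857856 yaw 0.704
```

View pics/e3.png

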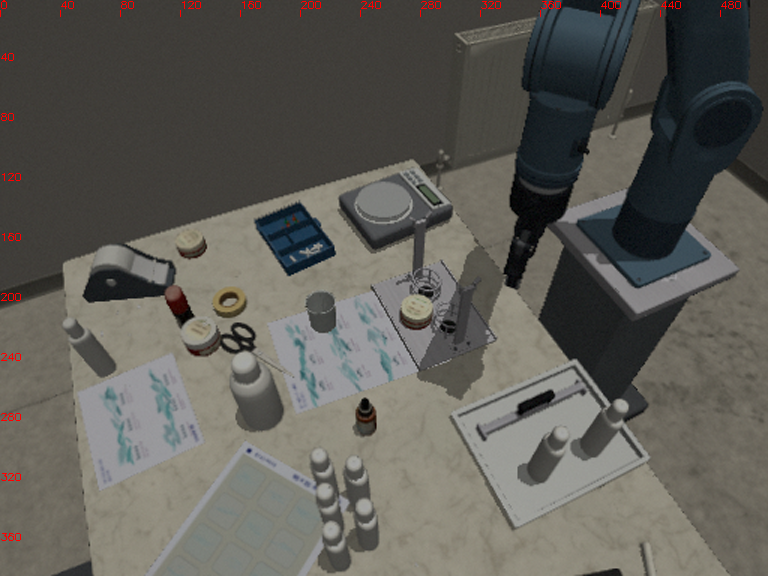

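View pics/e4.png

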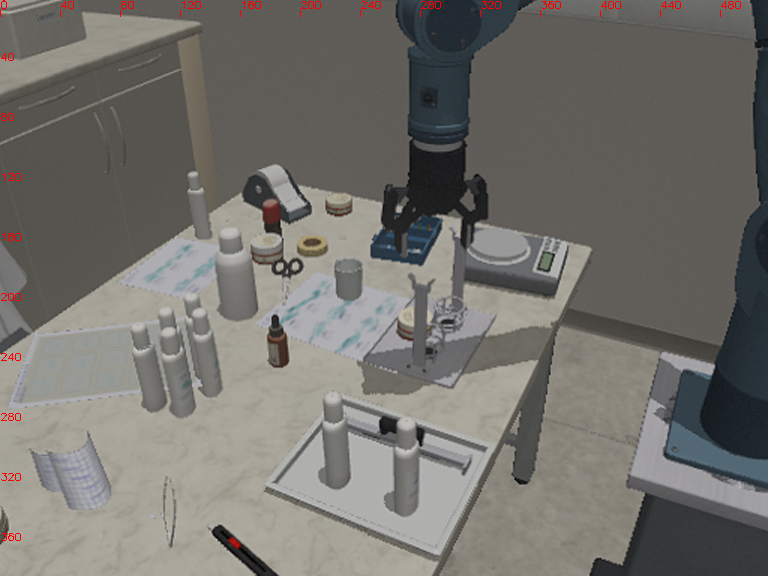

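Both bottles stand in the tray (bases near px 221,322 and 270,340 in the scene view), with the bar behind them. The jar is still on the deck, so I go for it now.

send_rows(dp=[[0.015,-0.024,0],[0.015,-0.024,0],[0.015,-0.024,0],[0.015,-0.024,0],[0.015,-0.024,0]], rotation=[[0,0,0.046],[0,0,0.046],[0,0,0.046],[0,0,0.046],[0,0,0.046]], hand=[1,1,1,1,1])

```text
time: 19.6
tcp_pos: [0.5509, 0.0093, 0.2574]
tcp_rot: [0.047, 0.706, -0.046, 0.705]
contact_force: [0.5, -0.2, 0.8]
finger_gap: 1.001
```

send_rows(dp=[[0.005,-0.01,0],[0.004,-0.008,0],[0,0,0],[0,0,0],[0,0,0]], rotation=[[0,0,0.04],[0,0,0],[0,0,0],[0,0,0],[0,0,0]], hand=[1,1,1,1,1])

```text
time: 20.1
tcp_pos: [0.5611, -0.0112, 0.2561]
tcp_rot: [0.006, 0.708, -0.004, 0.706]
contact_force: [-0.9, 0.4, -0.1]
finger_gap: 1.001
```

```bash
python3 - <<'E'
from h import *
s=shot('wrist','w5');print(s['finger_gap'],s['tcp_pos'],s['q']);goto([.562,-.011,.15],np.pi/2)
E
```

```text
1.000840280725515 [ 0.56109034 -0.01124515  0.25610378] [ 0.71123733  0.59491582 -1.08945905  1.70636636  0.56064407  1.19439481
  1.03163818]
dp [ 1.000e-03 -1.000e-04 -1.062e-01] rot/pi [-0.0006 -0.0009  0.0043] rows 2.1247371544307603 0.09192699302403592 yaw 1.5574
```

View pics/w5.png

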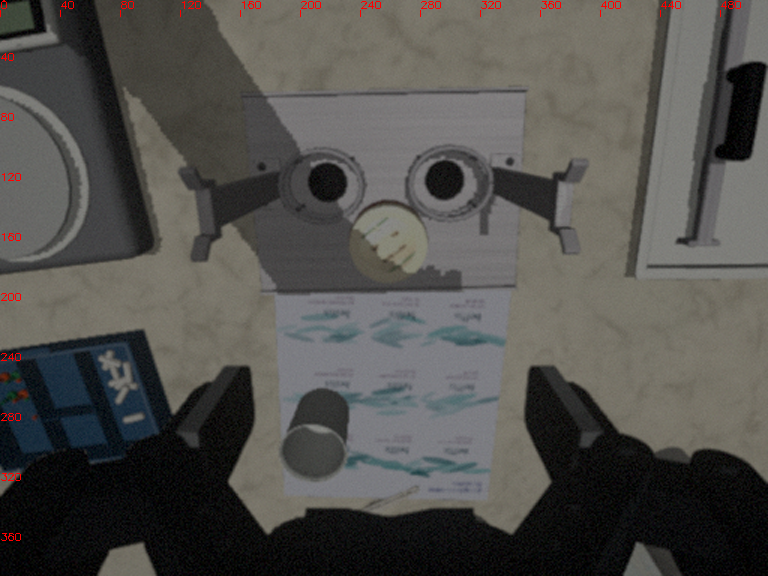

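```bash
python3 - <<'E'
from h import *
np.set_printoptions(precision=4,suppress=True)
W=wcam('w5'); print('jar',onz(W,[[259.3,161]],.042),'hoopR,L',onz(W,[[215,123.5],[300,122.5]],.05))
dk=[[-.069,.112,.014],[.093,.112,.014],[.093,-.112,.014],[-.069,-.112,.014]]
print(fitpose([(W,dk,[[351,61],[344,191],[174,194],[162,63.5]])],[.5,0,0]))
crop('w5',150,50,370,200,3,'w5a')
E
```

```text
jar [[ 0.5598 -0.0115  0.042 ]] hoopR,L [[ 0.5153 -0.0598  0.05  ]
 [ 0.5156  0.0341  0.05  ]]
(array([ 0.5164, -0.013 ,  0.0014]), array([[ 2.1187, -1.4941],
       [ 0.8169,  1.8386],
       [-1.0883,  1.4903],
       [-1.8734, -0.7378]]))
```

View pics/w5a.png

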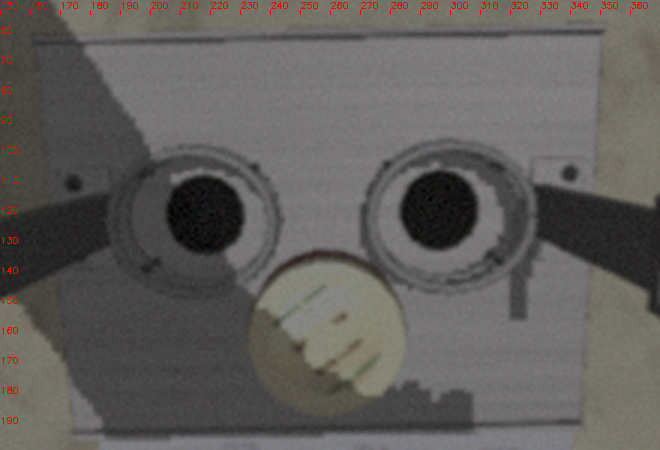

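send_rows(dp=[[0.002,0,-0.035],[0,0,-0.04],[0,0,-0.04],[0,0,-0.03],[0,0,-0.01]], rotation=[[0,0,0.004],[0,0,0],[0,0,0],[0,0,0],[0,0,0]], hand=[1,1,1,1,1])

```text
time: 20.65
tcp_pos: [0.5642, -0.0065, 0.1006]
tcp_rot: [0.0, 0.705, 0.0, 0.709]
contact_force: [-0.3, 0.5, 0.1]
finger_gap: 0.998
```

```bash
python3 - <<'E'
from h import *
s=state();print(s['q'],s['contact_force']);goto([.5635,-.0115,.011],np.pi/2)
E
```

```text
[ 0.59455202  0.7748419  -0.93007486  1.82816437  0.76837559  0.93905582
  0.88694959] [-0.30696892  0.46686365  0.06894896]
dp [-0.0007 -0.005  -0.0896] rot/pi [-0.0003  0.0019 -0.0001] rows 1.7939370622173303 0.040260503000065465 yaw 1.5711
```

send_rows(dp=[[0,-0.005,0],[0,0,-0.025],[0,0,-0.02],[0,0,-0.005],[0,0,0]], rotation=[[0,0.001,0],[0,0.001,0],[0,0,0],[0,0,0],[0,0,0]], hand=[1,1,1,1,1])

```text
time: 21.15
tcp_pos: [0.5675, -0.011, 0.0536]
tcp_rot: [0.0, 0.705, 0.0, 0.709]
contact_force: [-0.4, 0.6, 0.2]
finger_gap: 1.001
```

```bash
python3 - <<'E'
from h import *
s=shot('wrist','w6');print(s['contact_force']);goto([.5635,-.0115,.011],np.pi/2)
E
```

```text
[-0.42852254  0.59530905  0.1748404 ]
dp [-0.0042 -0.0005 -0.043 ] rot/pi [-0.0002  0.0019  0.0001] rows 0.8638775174348864 0.03992447325058947 yaw 1.5706
```

View pics/w6.png

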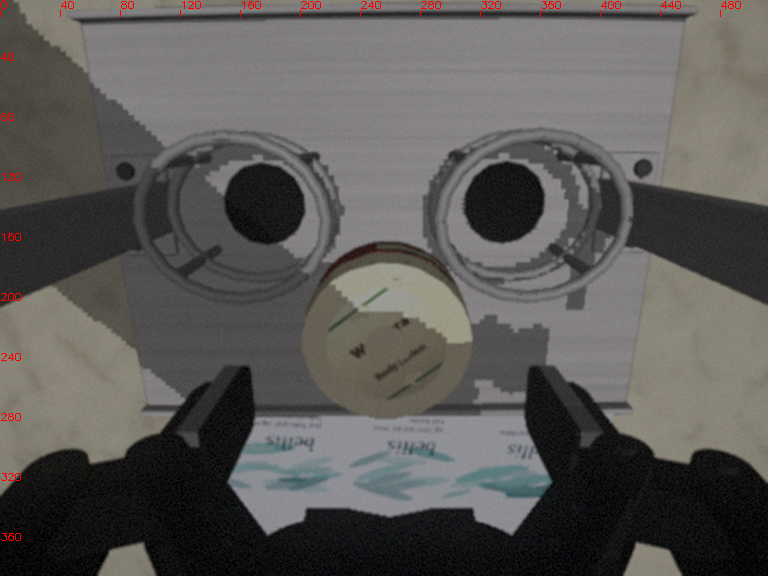

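```bash
python3 - <<'E'
from h import *
np.set_printoptions(precision=4,suppress=True)
W=wcam('w6'); print('jar',onz(W,[[258,226.5]],.042)); o=proj(W,[[.561,-.0115,.042]]); print(o*1.5)
th=np.linspace(0,2*np.pi,13)
print((proj(W,np.c_[.5615+.0315*np.cos(th),-.0115+.0315*np.sin(th),0*th+.042])*1.5).round(0).tolist())
E
```

```text
jar [[ 0.5607 -0.0122  0.042 ]]
[[388.9701 340.6373]]
[[389.0, 418.0], [431.0, 408.0], [462.0, 381.0], [476.0, 342.0], [467.0, 301.0], [435.0, 269.0], [389.0, 257.0], [343.0, 269.0], [311.0, 301.0], [302.0, 342.0], [315.0, 381.0], [347.0, 408.0], [389.0, 418.0]]
```

send_rows(dp=[[-0.003,0,0],[-0.001,0,-0.015],[-0.001,0,-0.015],[-0.001,0,-0.008],[0,0,-0.002]], rotation=[[0,0.002,0],[0,0,0],[0,0,0],[0,0,0],[0,0,0]], hand=[1,1,1,1,1])

```text
time: 21.7
tcp_pos: [0.5626, -0.0111, 0.0131]
tcp_rot: [0.0, 0.706, -0.0, 0.708]
contact_force: [-0.3, 0.1, -0.4]
finger_gap: 1.0
```

```bash
python3 - <<'E'
from h import *
s=state();print(s['contact_force']);goto([.5635,-.0115,.011],np.pi/2)
E
```

```text
[-0.28347215  0.09368159 -0.4007527 ]
dp [ 0.0009 -0.0004 -0.0021] rot/pi [-0.0001  0.0009  0.0003] rows 0.04671905236309176 0.019388386598597908 yaw 1.57
```

send_rows(dp=[[0,0,-0.002],[0,0,0],[0,0,0],[0,0,0],[0,0,0]], rotation=[[0,0.001,0],[0,0,0],[0,0,0],[0,0,0],[0,0,0]], hand=[0.9,0.8,0.6,0.5,0.4], newtons=30)

```text
time: 22.2
tcp_pos: [0.5627, -0.0107, 0.0109]
tcp_rot: [0.0, 0.707, 0.0, 0.707]
contact_force: [0.3, 0.2, -1.3]
finger_gap: 0.723
```

send_rows(dp=[[0,0,0],[0,0,0],[0,0,0],[0,0,0],[0,0,0]], rotation=[[0,0,0],[0,0,0],[0,0,0],[0,0,0],[0,0,0]], hand=[0.3,0.2,0.2,0.2,0.2], newtons=30)

```text
time: 22.7
tcp_pos: [0.5628, -0.011, 0.011]
tcp_rot: [0.0, 0.707, -0.0, 0.707]
contact_force: [1.3, 0.0, -0.8]
finger_gap: 0.724
```

```bash
python3 - <<'E'
from h import *
s=shot('wrist','w7');print(s['finger_gap'],s['tcp_pos'],s['contact_force']);goto([.5635,-.0115,.011],np.pi/2)
E
```

```text
0.7244144990105787 [ 0.56277013 -0.01096774  0.01104922] [ 1.34034294  0.03608719 -0.77658967]
dp [ 0.0007 -0.0006 -0.0001] rot/pi [-0.0002 -0.0002  0.0002] rows 0.018587454823849457 0.006985622340920738 yaw 1.5701
```

View pics/w7.png

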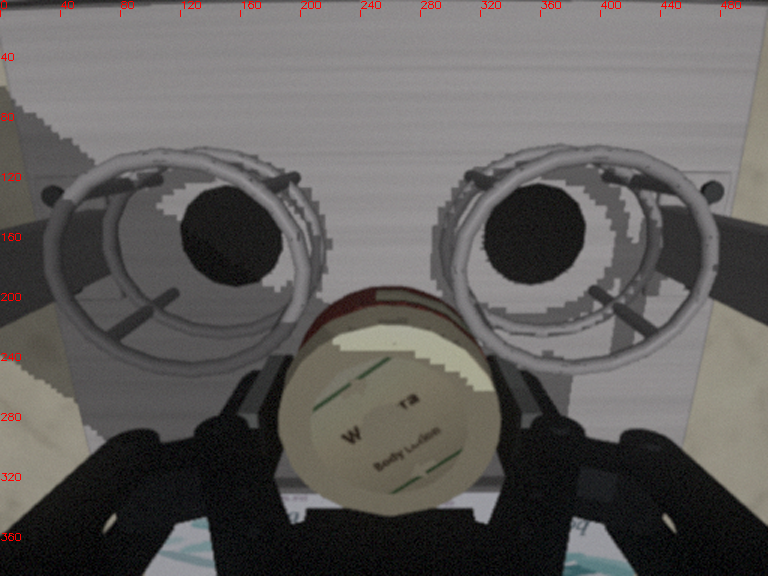

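```bash
python3 - <<'E'
from h import *
np.set_printoptions(precision=4,suppress=True)
W=wcam('w7'); print('jar',onz(W,[[259.3,277]],.042))
th=np.linspace(0,2*np.pi,9)
for x in (.559,.561,.563): print((proj(W,np.c_[x+.0315*np.cos(th),-.011+.0315*np.sin(th),0*th+.042])*1.5).round(0).tolist())
E
```

```text
jar [[ 0.5599 -0.0115  0.042 ]]
[[391.0, 505.0], [467.0, 479.0], [505.0, 412.0], [476.0, 338.0], [391.0, 305.0], [306.0, 338.0], [277.0, 412.0], [314.0, 479.0], [391.0, 505.0]]
[[391.0, 510.0], [467.0, 485.0], [504.0, 419.0], [476.0, 345.0], [391.0, 312.0], [306.0, 345.0], [277.0, 419.0], [314.0, 485.0], [391.0, 510.0]]
[[391.0, 516.0], [467.0, 490.0], [504.0, 425.0], [475.0, 352.0], [391.0, 319.0], [306.0, 352.0], [278.0, 425.0], [315.0, 490.0], [391.0, 516.0]]
```

send_rows(dp=[[0,0,0.02],[0,0,0.04],[0,0,0.048],[0,0,0.048],[0,0,0.048]], rotation=[[0,0,0],[0,0,0],[0,0,-0.02],[0,0,-0.047],[0,0,-0.047]], hand=[0.2,0.2,0.2,0.2,0.2])

```text
time: 23.25
tcp_pos: [0.556, -0.0114, 0.2143]
tcp_rot: [0.13, 0.701, -0.128, 0.69]
contact_force: [0.6, -1.1, -0.8]
finger_gap: 0.72
```

```bash
python3 - <<'E'
from h import *
s=state();print(s['q'],s['finger_gap'],s['contact_force']);goto([.5035,-.16,.26],0)
E
```

```text
[ 0.64773169  0.59964769 -0.97643682  1.75405917  0.54001032  1.10095827
  0.69521273] 0.7196697437828997 [ 0.60022471 -1.05989564 -0.84258901]
dp [-0.0525 -0.1486  0.0457] rot/pi [-0.0048 -0.0028 -0.3832] rows 3.2822317134140393 8.030555655138565 yaw 1.2039
```

send_rows(dp=[[0,-0.01,0.03],[-0.007,-0.02,0.015],[-0.008,-0.02,0],[-0.008,-0.02,0],[-0.008,-0.02,0]], rotation=[[-0.001,-0.001,-0.047],[-0.001,-0.001,-0.047],[-0.001,-0.001,-0.047],[-0.001,0,-0.047],[0,0,-0.047]], hand=[0.2,0.2,0.2,0.2,0.2])

```text
time: 23.75
tcp_pos: [0.5282, -0.0981, 0.2706]
tcp_rot: [0.375, 0.595, -0.374, 0.605]
contact_force: [0.1, 0.5, -0.7]
finger_gap: 0.724
```

send_rows(dp=[[-0.008,-0.02,0],[-0.008,-0.02,0],[-0.006,-0.02,0],[0,0,0],[0,0,0]], rotation=[[0,0,-0.047],[0,0,-0.047],[0,0,-0.047],[0,0,0],[0,0,0]], hand=[0.2,0.2,0.2,0.2,0.2])

```text
time: 24.25
tcp_pos: [0.503, -0.1625, 0.2708]
tcp_rot: [0.498, 0.495, -0.502, 0.505]
contact_force: [0.8, -0.2, -0.6]
finger_gap: 0.724
```

```bash
python3 - <<'E'
from h import *
s=shot('wrist','w8');print(s['q'],s['finger_gap'],s['contact_force']);goto([.5035,-.294,.25],0)
E
```

```text
[ 0.8162376   0.37196507 -0.74797944  1.7921034   0.29842065  1.08134557
 -0.03844408] 0.7244465122540923 [ 0.81226604 -0.16791729 -0.58390382]
dp [ 0.0005 -0.1314 -0.0207] rot/pi [0.0044 0.0022 0.0002] rows 2.6602865753414 0.10216689045949578 yaw -0.0004
```

View pics/w8.png

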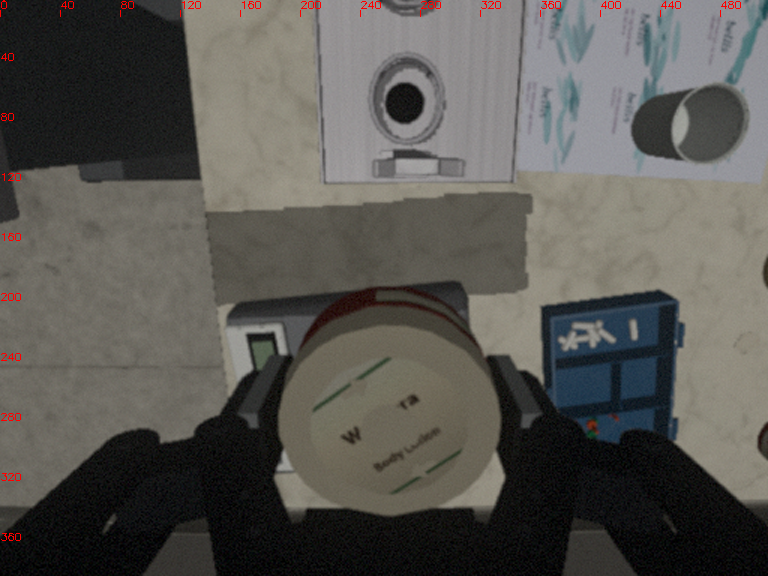

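```bash
python3 - <<'E'
from h import *
np.set_printoptions(precision=4,suppress=True)
W1,W5=wcam('w1'),wcam('w5')
print(onz(W1,[[257,316],[257,309]],.062)); print(onz(W5,[[49,125],[58,125]],.062))
th=np.linspace(0,2*np.pi,60)
def ov(raw,C,c,box,s,out):
    im=cv2.imread(raw); x0,y0,x1,y1=box
    k=cv2.resize(im[y0:y1,x0:x1],None,fx=s,fy=s,interpolation=cv2.INTER_CUBIC)
    p=(proj(C,np.c_[c[0]+.06*np.cos(th),c[1]+.06*np.sin(th),0*th+.062])-[x0,y0]+.5)*s
    cv2.polylines(k,[p.astype(int)],True,(0,0,255),1); return k
c=(.5035,-.294)
a=ov('pics/scene0.png',cam('scene'),c,(300,140,390,205),4,0)
b=ov('pics/side0.png',cam('side'),c,(220,110,310,175),4,0)
d=ov('pics/w1_raw.png',W1,c,(200,280,290,345),4,0)
e=ov('pics/w5_raw.png',W5,c,(0,40,90,105+80),4,0)[:260]
cv2.imwrite('pics/ov.png',np.vstack([np.hstack([a,b]),np.hstack([d,e])]))
E
```

```text
[[ 0.5012 -0.2436  0.062 ]
 [ 0.5003 -0.228   0.062 ]]
[[ 0.5136 -0.2393  0.062 ]
 [ 0.5139 -0.2292  0.062 ]]
```

View pics/ov.png

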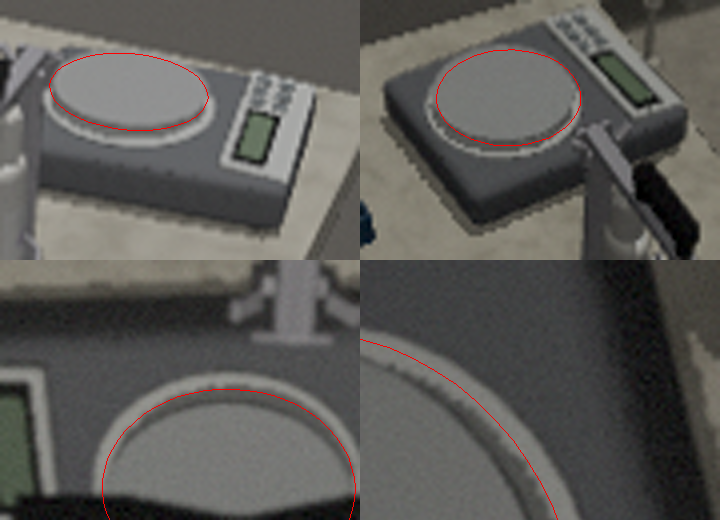

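send_rows(dp=[[0,-0.03,0],[0,-0.045,0],[0,-0.04,-0.01],[0,-0.02,-0.03],[0,0,-0.03]], rotation=[[0.002,0.001,0],[0.002,0.001,0],[0,0,0],[0,0,0],[0,0,0]], hand=[0.2,0.2,0.2,0.2,0.2])

```text
time: 24.8
tcp_pos: [0.5091, -0.2958, 0.2037]
tcp_rot: [0.496, 0.502, -0.492, 0.509]
contact_force: [-0.4, -0.9, -1.2]
finger_gap: 0.721
```

```bash
python3 - <<'E'
from h import *
s=state();print(s['q'],s['finger_gap'],s['contact_force']);goto([.503,-.2995,.065],0)
E
```

```text
[ 0.93493559  0.54486864 -0.66314418  1.71242489  0.38531988  1.00614646
  0.15930417] 0.7207382379424748 [-0.37038264 -0.88150427 -1.17202523]
dp [-0.0061 -0.0037 -0.1387] rot/pi [ 0.0008  0.0037 -0.0074] rows 2.7780049546957786 0.173236182192574 yaw 0.0231
```

send_rows(dp=[[-0.006,-0.004,-0.02],[-0.001,0,-0.035],[-0.001,0,-0.03],[-0.001,0,-0.02],[0,0,-0.01]], rotation=[[0,0.003,-0.007],[0,0.001,0],[0,0.001,0],[0,0,0],[0,0,0]], hand=[0.2,0.2,0.2,0.2,0.2])

```text
time: 25.3
tcp_pos: [0.502, -0.2939, 0.0814]
tcp_rot: [0.496, 0.506, -0.496, 0.502]
contact_force: [-0.2, -0.2, -0.1]
finger_gap: 0.726
```

```bash
python3 - <<'E'
from h import *
s=state();print(s['finger_gap'],s['contact_force']);goto([.503,-.2995,.065],0);shot('side','f1'); shot('wrist','f3'); crop('f1',200,80,360,230,4,'f1a');shot('scene','f2');crop('f2',280,100,400,220,4,'f2a')
E
```

```text
0.7255114817089241 [-0.23006213 -0.15362518 -0.06587434]
dp [ 0.001  -0.0056 -0.0164] rot/pi [-0.0014 -0.0014 -0.005 ] rows 0.348046957117324 0.11316316212620914 yaw 0.0158
```

View pics/f1a.png

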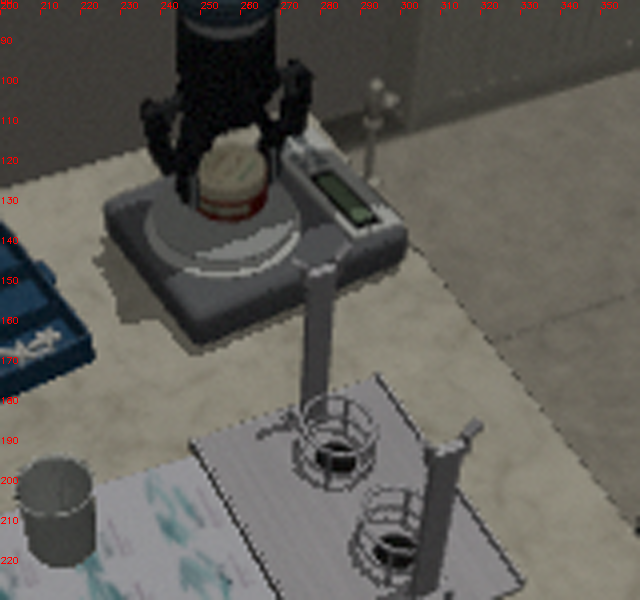

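View pics/f2a.png

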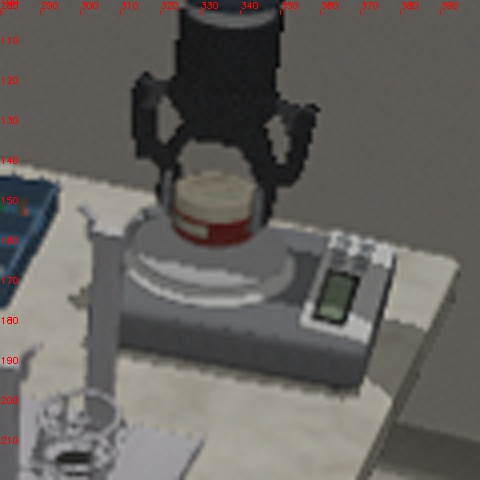

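View pics/f3.png

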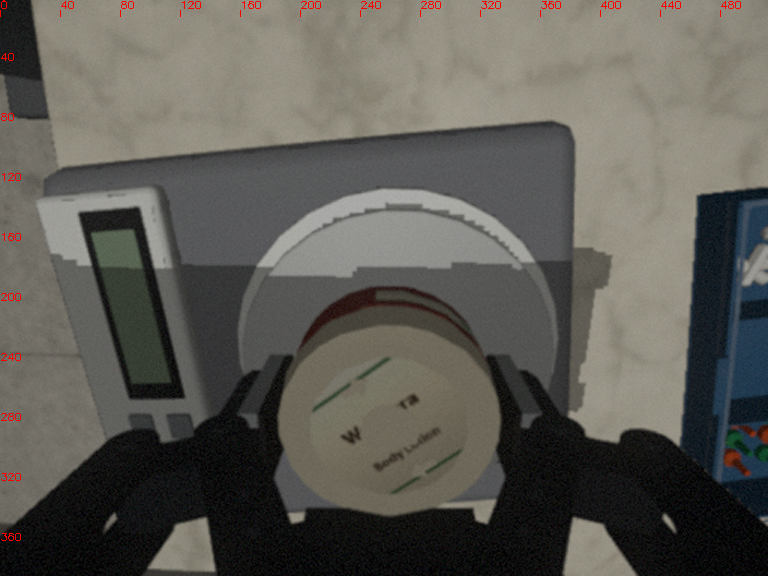

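```bash
python3 - <<'E'
from h import *
np.set_printoptions(precision=4,suppress=True)
W=wcam('f3'); pts=np.array([[395,208],[330,220],[460,222],[275,265],[525,265],[248,315],[553,320]])/1.5
P=onz(W,pts,.062)[:,:2]; print(P)
f=lambda p:np.hypot(*(P-p).T)-.06
o=least_squares(f,[.5,-.3]);print(o.x,o.fun); print(W and np.load('pics/f3.npz')['p'])
crop('f3',140,110,390,260,3,'f3a')
E
```

```text
[[ 0.502  -0.2414]
 [ 0.4794 -0.246 ]
 [ 0.5248 -0.2459]
 [ 0.4592 -0.2625]
 [ 0.549  -0.2609]
 [ 0.4481 -0.2819]
 [ 0.5616 -0.2818]]
[ 0.5046 -0.3014] [ 0.0001  0.0009 -0.0009 -0.0002  0.0001 -0.0002  0.0003]
[ 0.5015 -0.2935  0.0806]
```

View pics/f3a.png

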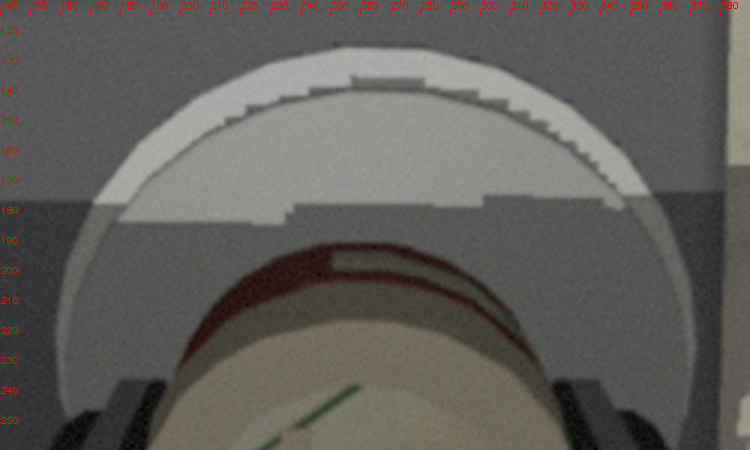

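send_rows(dp=[[0.003,-0.007,-0.004],[0,0,-0.006],[0,0,-0.003],[0,0,-0.001],[0,0,0]], rotation=[[-0.001,-0.001,-0.005],[0,0,0],[0,0,0],[0,0,0],[0,0,0]], hand=[0.2,0.2,0.2,0.2,0.2])

```text
time: 25.95
tcp_pos: [0.5094, -0.3038, 0.0726]
tcp_rot: [0.501, 0.496, -0.5, 0.502]
contact_force: [-0.5, -0.0, -0.6]
finger_gap: 0.724
```

```bash
python3 - <<'E'
from h import *
s=state();print(s['finger_gap'],s['contact_force']);goto([.5045,-.301,.065],0)
E
```

```text
0.7238552605785673 [-0.46409965 -0.03675915 -0.59138273]
dp [-0.0049  0.0028 -0.0076] rot/pi [0.0014 0.0024 0.0007] rows 0.18884679782564773 0.059706861023927194 yaw -0.0022
```

send_rows(dp=[[-0.003,0.002,-0.003],[0,0,-0.002],[0,0,-0.001],[0,0,0],[0,0,0]], rotation=[[0.001,0.002,0],[0,0,0],[0,0,0],[0,0,0],[0,0,0]], hand=[0.2,0.2,0.2,0.2,0.2])

```text
time: 26.45
tcp_pos: [0.5061, -0.3015, 0.0663]
tcp_rot: [-0.5, -0.499, 0.501, -0.5]
contact_force: [-0.1, -0.1, -0.7]
finger_gap: 0.725
```

```bash
python3 - <<'E'
from h import *
s=state();print(s['finger_gap'],s['contact_force']);goto([.5045,-.301,.065],0)
E
```

```text
0.7251757994938257 [-0.06217185 -0.06883397 -0.68228055]
dp [-0.0016  0.0005 -0.0013] rot/pi [0.0003 0.0002 0.0006] rows 0.043489662647619394 0.01550648257908448 yaw -0.0019
```

send_rows(dp=[[-0.001,0,-0.0015],[0,0,0],[0,0,0],[0,0,0],[0,0,0]], rotation=[[0,0,0],[0,0,0],[0,0,0],[0,0,0],[0,0,0]], hand=[0.2,0.2,0.8,0.9,1])

```text
time: 26.95
tcp_pos: [0.5055, -0.3017, 0.0651]
tcp_rot: [0.501, 0.499, -0.5, 0.5]
contact_force: [-0.1, -0.0, -0.3]
finger_gap: 1.0
```

```bash
python3 - <<'E'
from h import *
s=shot('wrist','f4');print(s['finger_gap'],s['contact_force'],s['tcp_pos']);goto([.5045,-.301,.2],0)
E
```

```text
0.9996379442757688 [-0.10276698 -0.03011805 -0.30568501] [ 0.5054982  -0.30170103  0.06514868]
dp [-0.001   0.0007  0.1348] rot/pi [0.0005 0.0006 0.0006] rows 2.6965193941243135 0.02030238771895349 yaw -0.002
```

View pics/f4.png

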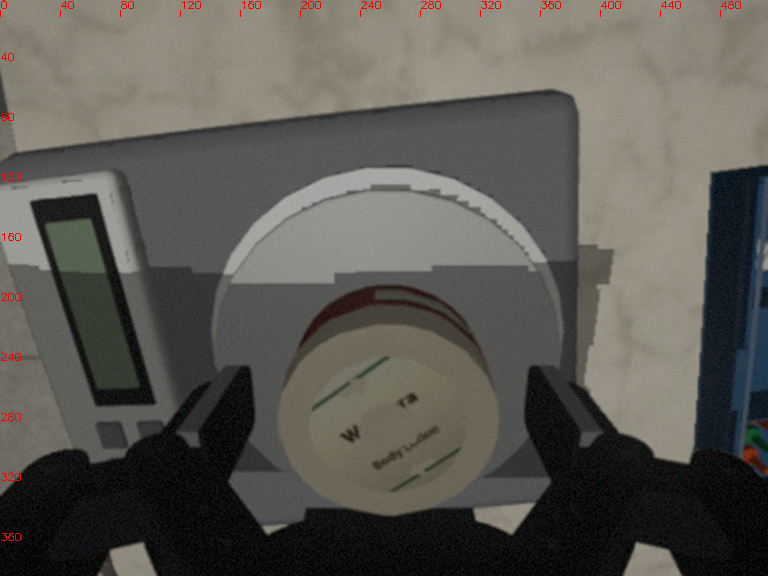

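The jar now stands on the pan, its top centre at (259,278) and the pan ring concentric around it. I'll retreat straight up.

send_rows(dp=[[0,0,0.02],[0,0,0.03],[0,0,0.04],[0,0,0.045],[0,0.01,0.045]], rotation=[[0,0,0],[0,0,0],[0,0,0],[0,0,0],[0,0,0]], hand=[1,1,1,1,1])

```text
time: 27.5
tcp_pos: [0.4999, -0.2905, 0.2443]
tcp_rot: [0.499, 0.503, -0.502, 0.495]
contact_force: [-0.2, -0.7, -0.7]
finger_gap: 1.0
```

send_rows(dp=[[0,0.048,0.01],[0,0.05,0],[0,0.05,0],[0,0.05,0],[0,0.05,0]], rotation=[[0,0,0],[0,0,0],[0,0,0],[0,0,0],[0,0,0]], hand=[1,1,1,1,1])

```text
time: 28.0
tcp_pos: [0.503, -0.0462, 0.2636]
tcp_rot: [0.505, 0.493, -0.504, 0.498]
contact_force: [1.2, 0.5, 0.9]
finger_gap: 0.998
```

send_rows(dp=[[0,0.05,0],[0,0.05,0],[0,0.05,0],[0,0.05,0],[0,0.05,0]], rotation=[[0,0,0],[0,0,0],[0,0,0],[0,0,0],[0,0,0]], hand=[1,1,1,1,1])

```text
time: 28.5
tcp_pos: [0.5017, 0.2038, 0.2651]
tcp_rot: [0.506, 0.491, -0.504, 0.499]
contact_force: [1.4, -0.8, -0.0]
finger_gap: 1.002
```

```bash
python3 - <<'E'
from h import *
s=shot('side','g1');print(s['q']);goto([.5215,.352,.26],0);crop('g1',200,80,360,230,4,'g1a')
E
```

```text
[ 0.16734856  0.431896   -0.83407885  1.76082656  0.36757048  1.10436603
 -0.8081739 ]
dp [ 0.0222  0.1371 -0.0062] rot/pi [-0.0005  0.0034  0.0025] rows 2.7800080678705172 0.09008136040694226 yaw -0.0079
```

View pics/g1a.png

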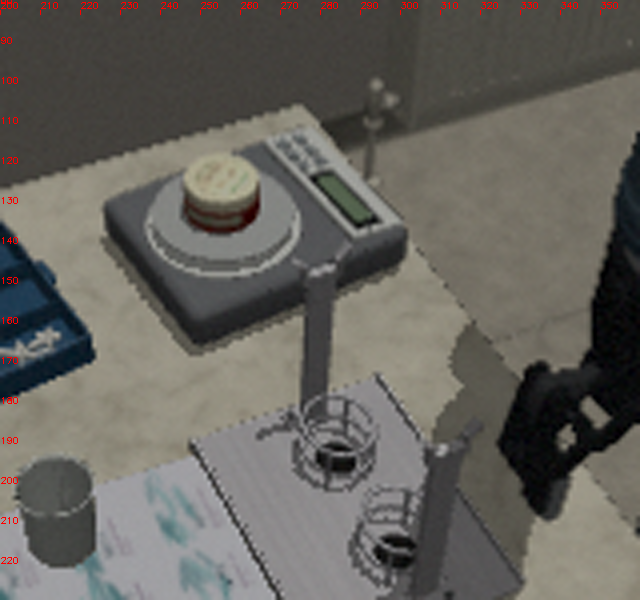

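The jar sits near the centre of the pan (base about px 255,134, the same as the pan centre). Next, the left bottle.

send_rows(dp=[[0.007,0.04,0],[0.007,0.045,0],[0.006,0.035,0],[0.001,0.01,0],[0,0,0]], rotation=[[0,0.003,0.002],[0,0,0],[0,0,0],[0,0,0],[0,0,0]], hand=[1,1,1,1,1])

```text
time: 29.05
tcp_pos: [0.5184, 0.3491, 0.2658]
tcp_rot: [0.499, 0.501, -0.499, 0.501]
contact_force: [0.1, -0.2, 0.1]
finger_gap: 0.999
```

```bash
python3 - <<'E'
from h import *
np.set_printoptions(precision=4,suppress=True)
s=shot('wrist','w9');print(s['q']);goto([.5215,.352,.134],0)
W=wcam('w9');print(proj(W,[[.5215,.352,.162],[.4155,.354,.162]])*1.5)
E
```

```text
[-0.1213  0.5873 -0.8067  1.5385  0.4418  1.205  -0.9994]
dp [ 0.003   0.0039 -0.1318] rot/pi [-0.0003  0.0001 -0.0011] rows 2.6380639469793215 0.02314312324801201 yaw 0.0033
[[396.0738 276.3699]
 [204.2279 272.1413]]
```

View pics/w9.png

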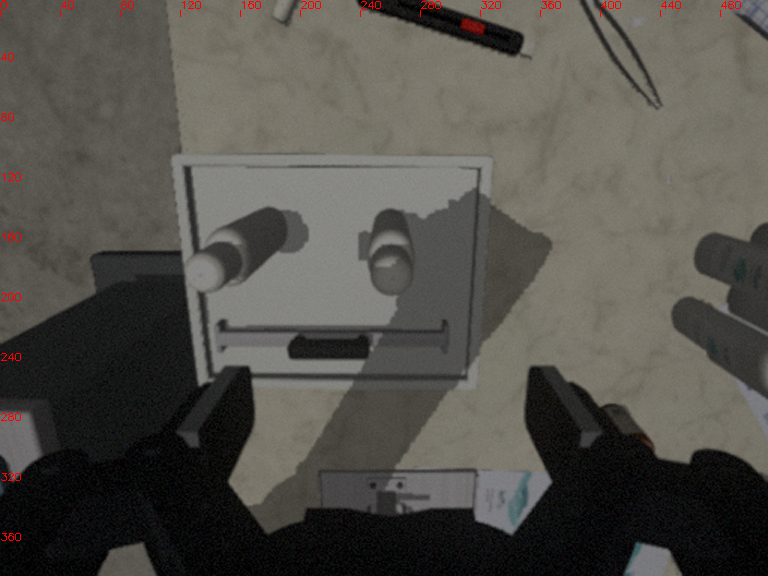

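send_rows(dp=[[0.002,0.003,-0.03],[0,0,-0.035],[0,0,-0.03],[0,0,-0.02],[0,0,-0.006]], rotation=[[0,0.001,0],[0,0.001,0],[0,0,0],[0,0,0],[0,0,0]], hand=[1,1,1,1,1])

```text
time: 29.6
tcp_pos: [0.5245, 0.3401, 0.1434]
tcp_rot: [-0.501, -0.497, 0.503, -0.499]
contact_force: [-0.4, 0.2, 0.1]
finger_gap: 1.001
```

```bash
python3 - <<'E'
from h import *
s=state();print(s['contact_force']);goto([.5215,.352,.1334],0)
E
```

```text
[-0.36874964  0.17857965  0.0736418 ]
dp [-0.003   0.0119 -0.01  ] rot/pi [ 0.0011 -0.0001  0.0023] rows 0.316135509481709 0.05310084503267435 yaw -0.0071
```

send_rows(dp=[[-0.002,0.01,-0.005],[-0.001,0.002,-0.004],[0,0,-0.001],[0,0,0],[0,0,0]], rotation=[[0.001,0,0.002],[0,0,0],[0,0,0],[0,0,0],[0,0,0]], hand=[1,1,1,1,1])

```text
time: 30.1
tcp_pos: [0.5235, 0.3511, 0.1359]
tcp_rot: [0.502, 0.498, -0.5, 0.5]
contact_force: [-0.0, -0.2, -0.8]
finger_gap: 0.999
```

```bash
python3 - <<'E'
from h import *
s=state();print(s['contact_force']);goto([.5215,.352,.1334],0)
E
```

```text
[-0.03421856 -0.21011418 -0.77478205]
dp [-0.002   0.0009 -0.0025] rot/pi [-0.0002  0.001   0.0012] rows 0.0668745831436114 0.03335532830903287 yaw -0.0037
```

send_rows(dp=[[-0.002,0.001,-0.002],[0,0,0],[0,0,0],[0,0,0],[0,0,0]], rotation=[[0,0.001,0.001],[0,0,0],[0,0,0],[0,0,0],[0,0,0]], hand=[1,0.6,0.3,0,0], newtons=40)

```text
time: 30.6
tcp_pos: [0.5219, 0.3527, 0.135]
tcp_rot: [0.501, 0.5, -0.499, 0.5]
contact_force: [-1.2, -0.7, 1.2]
finger_gap: 0.327
```

send_rows(dp=[[0,0,0],[0,0,0],[0,0,0],[0,0,0],[0,0,0.01]], rotation=[[0,0,0],[0,0,0],[0,0,0],[0,0,0],[0,0,0]], hand=[0,0,0,0,0])

```text
time: 31.1
tcp_pos: [0.521, 0.3519, 0.144]
tcp_rot: [-0.5, -0.5, 0.5, -0.5]
contact_force: [-0.7, -1.0, -1.8]
finger_gap: 0.266
```

send_rows(dp=[[0,0,0.03],[0,0,0.045],[0,0,0.05],[0,-0.01,0.05],[0,-0.02,0.03]], rotation=[[0,0,0],[0,0,0],[0,0,0],[0,0,0],[0,0,0]], hand=[0,0,0,0,0])

```text
time: 31.6
tcp_pos: [0.5163, 0.3217, 0.3522]
tcp_rot: [0.496, 0.503, -0.501, 0.5]
contact_force: [1.2, 0.8, -1.5]
finger_gap: 0.271
```

```bash
python3 - <<'E'
from h import *
s=shot('side','g2');print(s['finger_gap'],s['tcp_pos'],s['q']);goto([.517,.0366,.34],0.006)
E
```

```text
0.27132007557457377 [0.51631429 0.32167702 0.35220632] [-0.05497159  0.49695519 -0.84482164  1.46009253  0.36828887  1.35905223
 -0.91353909]
dp [-0.0019 -0.2821 -0.0167] rot/pi [ 0.0009 -0.001   0.0015] rows 5.651147968227595 0.04217796106457151 yaw 0.0012
```

View pics/g2.png

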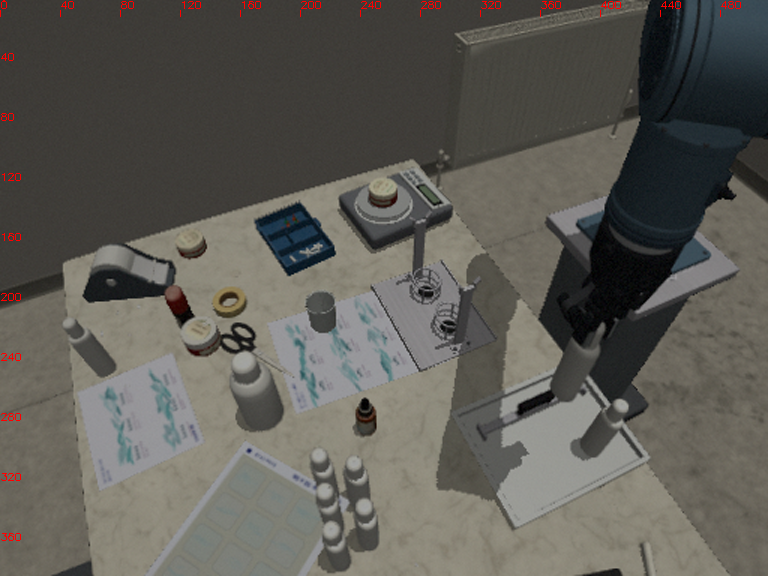

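send_rows(dp=[[0,-0.045,0],[0,-0.048,0],[0,-0.048,0],[0,-0.048,0],[0,-0.045,0]], rotation=[[0,0,0],[0,0,0],[0,0,0],[0,0,0],[0,0,0]], hand=[0,0,0,0,0])

```text
time: 32.15
tcp_pos: [0.5157, 0.0853, 0.3617]
tcp_rot: [0.498, 0.504, -0.495, 0.504]
contact_force: [1.4, -1.0, -0.8]
finger_gap: 0.267
```

```bash
python3 - <<'E'
from h import *
s=state();goto([.517,.0362,.21],0.006)
E
```

```text
dp [ 0.0013 -0.0491 -0.1517] rot/pi [-0.0011  0.0011 -0.0026] rows 3.1885610336319736 0.0636219886132715 yaw 0.0142
```

send_rows(dp=[[0,-0.025,0],[0,-0.015,0],[0,-0.003,0],[0,0,0],[0,0,0]], rotation=[[-0.001,0.001,-0.002],[0,0,0],[0,0,0],[0,0,0],[0,0,0]], hand=[0,0,0,0,0])

```text
time: 32.65
tcp_pos: [0.5148, 0.0328, 0.3622]
tcp_rot: [-0.5, -0.498, 0.502, -0.5]
contact_force: [-0.1, 0.4, -1.8]
finger_gap: 0.266
```

```bash
python3 - <<'E'
from h import *
s=state();goto([.517,.0362,.21],0.006)
E
```

```text
dp [ 0.0022  0.0034 -0.1522] rot/pi [0.0014 0.     0.0032] rows 3.045192302927017 0.07451696134755759 yaw -0.0042
```

send_rows(dp=[[0.001,0.003,-0.02],[0,0,-0.035],[0,0,-0.04],[-0.001,0,-0.03],[0,0,-0.015]], rotation=[[0.001,0,0.003],[0,0.001,0],[0,0,0],[0,0,0],[0,0,0]], hand=[0,0,0,0,0])

```text
time: 33.15
tcp_pos: [0.5165, 0.0457, 0.2215]
tcp_rot: [0.498, 0.504, -0.493, 0.505]
contact_force: [-0.9, -0.8, -0.9]
finger_gap: 0.265
```

```bash
python3 - <<'E'
from h import *
s=state();goto([.517,.0362,.1395],0.006)
E
```

```text
dp [ 0.0005 -0.0095 -0.082 ] rot/pi [-0.001   0.002  -0.0037] rows 1.6510568347304357 0.09074277363211251 yaw 0.0177
```

send_rows(dp=[[0,-0.007,0],[0,-0.002,0],[0,0,-0.005],[0,0,0],[0,0,0]], rotation=[[-0.001,0.001,-0.004],[0,0.001,0],[0,0,0],[0,0,0],[0,0,0]], hand=[0,0,0,0,0])

```text
time: 33.65
tcp_pos: [0.5169, 0.0402, 0.2174]
tcp_rot: [0.498, 0.503, -0.497, 0.502]
contact_force: [0.2, 0.7, -0.6]
finger_gap: 0.266
```

```bash
python3 - <<'E'
from h import *
s=state();goto([.517,.0362,.1395],0.006)
s=shot('scene','g3');crop('g3',230,100,350,270,4,'g3a')
s=shot('side','g4');crop('g4',220,110,360,250,4,'g4a')
E
```

```text
dp [ 0.0001 -0.004  -0.0779] rot/pi [-0.0005 -0.     -0.0012] rows 1.559264040657163 0.02750606432037415 yaw 0.0098
```

View pics/g3a.png

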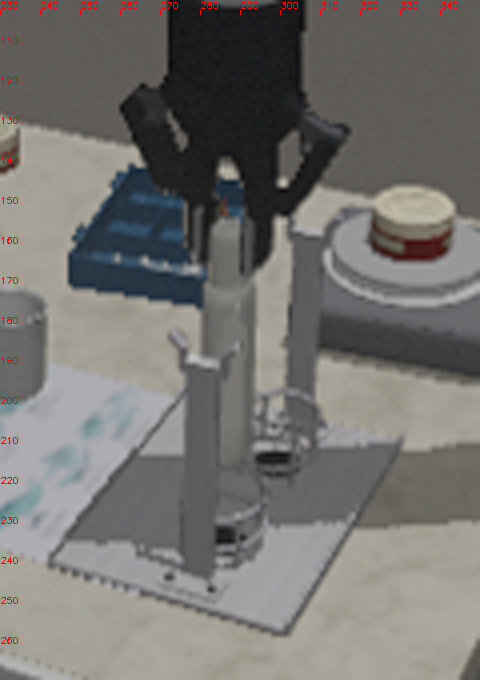

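View pics/g4a.png

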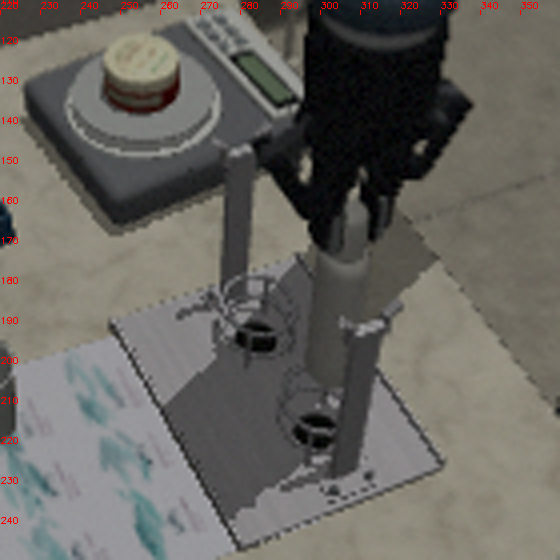

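send_rows(dp=[[0,-0.004,0],[0,0,-0.006],[0,0,-0.008],[0,0,-0.004],[0,0,0]], rotation=[[0,0,-0.001],[0,0,0],[0,0,0],[0,0,0],[0,0,0]], hand=[0,0,0,0,0])

```text
time: 34.25
tcp_pos: [0.5167, 0.0353, 0.1979]
tcp_rot: [0.499, 0.502, -0.498, 0.501]
contact_force: [-0.3, -0.1, -2.0]
finger_gap: 0.27
```

```bash
python3 - <<'E'
from h import *
s=state();print(s['contact_force']);goto([.517,.0362,.1395],0.006)
E
```

```text
[-0.27581596 -0.09063724 -1.95910644]
dp [ 0.0003  0.0009 -0.0584] rot/pi [-0.0004  0.      0.0001] rows 1.1681694693511169 0.008298784444257102 yaw 0.0056
```

Bottle bottom is at about 66 mm and well centred, so I'll keep descending.

send_rows(dp=[[0,0.001,-0.01],[0,0,-0.01],[0,0,-0.006],[0,0,0],[0,0,0]], rotation=[[0,0,0],[0,0,0],[0,0,0],[0,0,0],[0,0,0]], hand=[0,0,0,0,0])

```text
time: 34.75
tcp_pos: [0.5162, 0.0367, 0.1687]
tcp_rot: [0.498, 0.502, -0.498, 0.501]
contact_force: [0.4, -0.4, -1.1]
finger_gap: 0.264
```

```bash
python3 - <<'E'
from h import *
s=state();print(s['contact_force']);goto([.517,.0362,.1395],0.006)
E
```

```text
[ 0.37352797 -0.39502868 -1.05801273]
dp [ 0.0008 -0.0005 -0.0292] rot/pi [-0.0005 -0.0005 -0.0001] rows 0.5850980420766719 0.01405997288719263 yaw 0.0062
```

send_rows(dp=[[0,0,-0.01],[0,0,-0.01],[0,0,-0.006],[0,0,-0.002],[0,0,0]], rotation=[[0,0,0],[0,0,0],[0,0,0],[0,0,0],[0,0,0]], hand=[0,0,0,0,0])

```text
time: 35.25
tcp_pos: [0.5179, 0.0373, 0.14]
tcp_rot: [0.499, 0.501, -0.498, 0.502]
contact_force: [-0.2, 0.1, 3.8]
finger_gap: 0.267
```

```bash
python3 - <<'E'
from h import *
s=state();print(s['contact_force']);goto([.517,.0362,.1395],0.006)
E
```

```text
[-0.24885871  0.05808775  3.77859122]
dp [-0.0009 -0.0011 -0.0005] rot/pi [-0.0005  0.0006 -0.    ] rows 0.029539998050747758 0.017132067485290416 yaw 0.0061
```

send_rows(dp=[[0,0,0],[0,0,0],[0,0,0],[0,0,0],[0,0,0.02]], rotation=[[0,0,0],[0,0,0],[0,0,0],[0,0,0],[0,0,0]], hand=[0.4,0.5,0.6,0.8,1])

```text
time: 35.75
tcp_pos: [0.5165, 0.0369, 0.1582]
tcp_rot: [0.498, 0.502, -0.498, 0.501]
contact_force: [-0.0, -0.6, 0.1]
finger_gap: 0.914
```

send_rows(dp=[[0,0,0.03],[0,0,0.04],[0,0.01,0.03],[-0.01,0.03,0.01],[-0.015,0.045,0]], rotation=[[0,0,0],[0,0,0],[0,0,0],[0,0,0],[0,0,0]], hand=[1,1,1,1,1])

```text
time: 36.25
tcp_pos: [0.4933, 0.1172, 0.2735]
tcp_rot: [0.502, 0.498, -0.502, 0.498]
contact_force: [0.9, 1.2, -0.4]
finger_gap: 1.002
```

```bash
python3 - <<'E'
from h import *
s=shot('scene','g5');goto([.4155,.354,.25],0.0);crop('g5',230,100,350,270,4,'g5a')
E
```

```text
dp [-0.0738  0.2264 -0.024 ] rot/pi [-0.0018 -0.0001 -0.0017] rows 4.78611866857092 0.051475337646485264 yaw 0.0053
```

View pics/g5a.png

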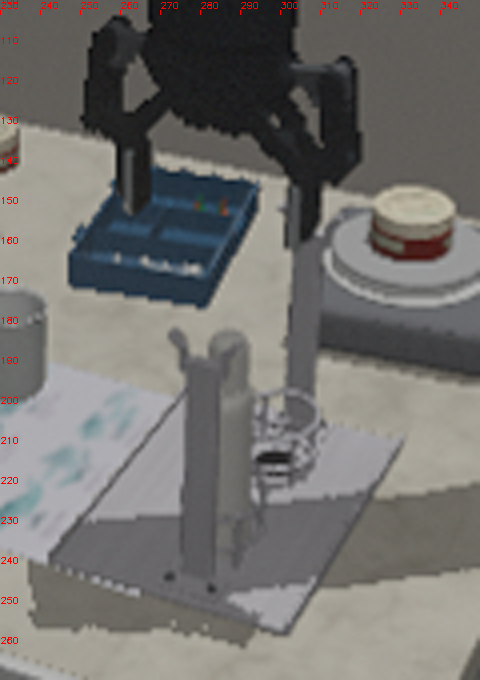

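The left bottle stands in its hoop, cap at about (286,190). Next, the right bottle in the tray.

send_rows(dp=[[-0.016,0.046,0],[-0.016,0.046,0],[-0.016,0.046,0],[-0.014,0.045,0],[-0.006,0.025,0]], rotation=[[-0.001,0,-0.001],[0,0,0],[0,0,0],[0,0,0],[0,0,0]], hand=[1,1,1,1,1])

```text
time: 36.8
tcp_pos: [0.421, 0.3319, 0.2741]
tcp_rot: [0.501, 0.499, -0.5, 0.5]
contact_force: [0.3, 0.3, 0.3]
finger_gap: 1.001
```

send_rows(dp=[[0,0,0],[0,0,-0.01],[0,0,-0.02],[0,0,-0.01],[0,0,0]], rotation=[[0,0,0],[0,0,0],[0,0,0],[0,0,0],[0,0,0]], hand=[1,1,1,1,1])

```text
time: 37.3
tcp_pos: [0.42, 0.3322, 0.2308]
tcp_rot: [0.5, 0.5, -0.499, 0.501]
contact_force: [-0.5, 0.5, 0.0]
finger_gap: 0.998
```

```bash
python3 - <<'E'
from h import *
s=state();print(s['q']);goto([.4155,.354,.1334],0.0)
E
```

```text
[-0.10066144  0.47500597 -0.85087981  1.80751583  0.40939568  1.04434916
 -1.10540882]
dp [-0.0045  0.0218 -0.0974] rot/pi [-0.0002  0.0003 -0.0006] rows 1.9988388285203398 0.01479538716169056 yaw 0.002
```

send_rows(dp=[[-0.003,0.015,0],[-0.001,0.006,0],[0,0,-0.02],[0,0,-0.025],[0,0,-0.015]], rotation=[[0,0,0],[0,0,0],[0,0,0],[0,0,0],[0,0,0]], hand=[1,1,1,1,1])

```text
time: 37.8
tcp_pos: [0.4205, 0.3513, 0.1721]
tcp_rot: [0.503, 0.498, -0.499, 0.5]
contact_force: [0.7, -0.1, 0.5]
finger_gap: 1.001
```

```bash
python3 - <<'E'
from h import *
s=state();goto([.4155,.354,.1334],0.0)
E
```

```text
dp [-0.005   0.0027 -0.0387] rot/pi [-0.0006  0.002   0.0016] rows 0.7823675224664098 0.055727112403206776 yaw -0.005
```

send_rows(dp=[[-0.004,0.002,-0.01],[0,0,-0.015],[0,0,-0.008],[0,0,-0.003],[0,0,0]], rotation=[[0,0.002,0.001],[0,0,0],[0,0,0],[0,0,0],[0,0,0]], hand=[1,1,1,1,1])

```text
time: 38.3
tcp_pos: [0.4168, 0.3523, 0.1331]
tcp_rot: [-0.501, -0.5, 0.501, -0.499]
contact_force: [0.3, 0.3, 0.4]
finger_gap: 0.999
```

```bash
python3 - <<'E'
from h import *
s=state();goto([.4155,.354,.1334],0.0)
E
```

```text
dp [-0.0013  0.0017  0.0003] rot/pi [-0.0002 -0.0004  0.0009] rows 0.04272750034478553 0.021523757328004923 yaw -0.003
```

send_rows(dp=[[-0.001,0.001,0],[0,0,0],[0,0,0],[0,0,0],[0,0,0]], rotation=[[0,0,0.001],[0,0,0],[0,0,0],[0,0,0],[0,0,0]], hand=[0.8,0.6,0.3,0,0])

```text
time: 38.8
tcp_pos: [0.4166, 0.3546, 0.1351]
tcp_rot: [0.501, 0.5, -0.499, 0.5]
contact_force: [-0.5, 0.4, -1.0]
finger_gap: 0.261
```

send_rows(dp=[[0,0,0],[0,0,0],[0,0,0],[0,0,0],[0,0,0.01]], rotation=[[0,0,0],[0,0,0],[0,0,0],[0,0,0],[0,0,0]], hand=[0,0,0,0,0])

```text
time: 39.3
tcp_pos: [0.4159, 0.3535, 0.1442]
tcp_rot: [0.5, 0.5, -0.5, 0.5]
contact_force: [0.6, 0.3, -1.3]
finger_gap: 0.261
```

send_rows(dp=[[0,0,0.03],[0,0,0.045],[0,0,0.05],[0.003,-0.01,0.05],[0.008,-0.03,0.04]], rotation=[[0,0,0],[0,0,0],[0,0,0],[0,0,0],[0,0,0]], hand=[0,0,0,0,0])

```text
time: 39.8
tcp_pos: [0.4205, 0.3151, 0.3611]
tcp_rot: [0.495, 0.504, -0.5, 0.501]
contact_force: [1.5, -0.2, -0.8]
finger_gap: 0.264
```

send_rows(dp=[[0.011,-0.046,0],[0.012,-0.046,0],[0.012,-0.046,0],[0.012,-0.046,0],[0.012,-0.046,0]], rotation=[[0,0,0],[0,0,0],[0,0,0],[0,0,0],[0,0,0]], hand=[0,0,0,0,0])

```text
time: 40.3
tcp_pos: [0.4797, 0.0844, 0.3723]
tcp_rot: [0.497, 0.505, -0.492, 0.506]
contact_force: [0.8, 0.9, -0.8]
finger_gap: 0.264
```

```bash
python3 - <<'E'
from h import *
s=state();print(s['q'],s['finger_gap'],s['contact_force']);goto([.517,-.057,.36],0.006)
E
```

```text
[ 0.47652393  0.20453695 -0.85026888  1.73760725  0.15754565  1.26435927
 -0.38818676] 0.2638550267468028 [ 0.8003996   0.86203009 -0.77135157]
dp [ 0.0373 -0.1414 -0.0123] rot/pi [-0.0017  0.0018 -0.0051] rows 2.9357871195965393 0.1180089841007316 yaw 0.0219
```

send_rows(dp=[[0.011,-0.042,0],[0.011,-0.042,0],[0.01,-0.035,0],[0.003,-0.012,0],[0,0,0]], rotation=[[-0.001,0.001,-0.005],[-0.001,0.001,0],[0,0,0],[0,0,0],[0,0,0]], hand=[0,0,0,0,0])

```text
time: 40.8
tcp_pos: [0.5147, -0.0596, 0.375]
tcp_rot: [-0.5, -0.497, 0.502, -0.5]
contact_force: [-0.7, 0.1, -1.4]
finger_gap: 0.26
```

```bash
python3 - <<'E'
from h import *
s=state();goto([.517,-.057,.22],0.006)
E
```

```text
dp [ 0.0023  0.0026 -0.155 ] rot/pi [0.0015 0.0003 0.0034] rows 3.100929759462393 0.07825953086531397 yaw -0.0048
```

send_rows(dp=[[0.001,0.001,-0.02],[0,0,-0.03],[0,0,-0.035],[0,0,-0.03],[0,0,-0.015]], rotation=[[0.001,0,0.002],[0,0.001,0],[0,0,0],[0,0,0],[0,0,0]], hand=[0,0,0,0,0])

```text
time: 41.3
tcp_pos: [0.5161, -0.0484, 0.2462]
tcp_rot: [0.499, 0.502, -0.495, 0.504]
contact_force: [-0.5, -0.1, -1.4]
finger_gap: 0.266
```

send_rows(dp=[[0,0,0],[0,0,0],[0,0,0],[0,0,0],[0,0,0]], rotation=[[0,0,0],[0,0,0],[0,0,0],[0,0,0],[0,0,0]], hand=[0,0,0,0,0])

```text
time: 41.8
tcp_pos: [0.5159, -0.0427, 0.2487]
tcp_rot: [0.498, 0.504, -0.492, 0.506]
contact_force: [-1.0, 0.2, 0.1]
finger_gap: 0.261
```

```bash
python3 - <<'E'
from h import *
s=state();goto([.517,-.057,.20],0.006)
E
```

```text
dp [ 0.0011 -0.0143 -0.0487] rot/pi [-0.001   0.0025 -0.0043] rows 1.015701380483642 0.10646817771555647 yaw 0.0195
```

send_rows(dp=[[0,-0.01,0],[0,-0.004,0],[0,0,-0.01],[0,0,-0.01],[0,0,-0.005]], rotation=[[-0.001,0.002,-0.004],[0,0,0],[0,0,0],[0,0,0],[0,0,0]], hand=[0,0,0,0,0])

```text
time: 42.3
tcp_pos: [0.5169, -0.0592, 0.2233]
tcp_rot: [0.5, 0.499, -0.498, 0.502]
contact_force: [0.4, 0.2, -1.1]
finger_gap: 0.262
```

```bash
python3 - <<'E'
from h import *
s=state();goto([.517,-.057,.20],0.006)
E
```

```text
dp [ 0.0001  0.0022 -0.0233] rot/pi [0.0004 0.0013 0.0008] rows 0.46813733991848716 0.03345830754908794 yaw 0.0034
```

send_rows(dp=[[0,0.002,-0.005],[0,0,-0.008],[0,0,-0.008],[0,0,-0.004],[0,0,0]], rotation=[[0,0.001,0.001],[0,0,0],[0,0,0],[0,0,0],[0,0,0]], hand=[0,0,0,0,0])

```text
time: 42.8
tcp_pos: [0.5156, -0.0562, 0.1941]
tcp_rot: [0.497, 0.503, -0.499, 0.501]
contact_force: [-1.0, -0.5, -1.5]
finger_gap: 0.263
```

```bash
python3 - <<'E'
from h import *
s=state();goto([.517,-.057,.139],0.006)
E
```

```text
dp [ 0.0014 -0.0008 -0.0551] rot/pi [ 0.0001 -0.0009 -0.0007] rows 1.1018743562153073 0.023922149917148874 yaw 0.0082
```

send_rows(dp=[[0.001,-0.001,-0.01],[0,0,-0.01],[0,0,-0.006],[0,0,0],[0,0,0]], rotation=[[0,-0.001,0],[0,0,0],[0,0,0],[0,0,0],[0,0,0]], hand=[0,0,0,0,0])

```text
time: 43.3
tcp_pos: [0.5168, -0.0573, 0.1658]
tcp_rot: [0.498, 0.502, -0.498, 0.502]
contact_force: [0.6, 0.8, -1.3]
finger_gap: 0.263
```

```bash
python3 - <<'E'
from h import *
s=state();print(s['contact_force']);goto([.517,-.057,.139],0.006)
E
```

```text
[ 0.62727572  0.75985575 -1.29280707]
dp [ 0.0002  0.0003 -0.0268] rot/pi [ 0.0001  0.0003 -0.0007] rows 0.5353358706165883 0.015603585914038076 yaw 0.0082
```

send_rows(dp=[[0,0,-0.01],[0,0,-0.008],[0,0,-0.005],[0,0,-0.003],[0,0,0]], rotation=[[0,0,0],[0,0,0],[0,0,0],[0,0,0],[0,0,0]], hand=[0,0,0,0,0])

```text
time: 43.8
tcp_pos: [0.5193, -0.0572, 0.1399]
tcp_rot: [0.499, 0.5, -0.497, 0.504]
contact_force: [-0.3, -0.5, -1.1]
finger_gap: 0.265
```

```bash
python3 - <<'E'
from h import *
s=state();print(s['contact_force']);goto([.517,-.057,.139],0.006)
E
```

```text
[-0.2753489  -0.50286324 -1.08354957]
dp [-0.0023  0.0002 -0.0009] rot/pi [ 0.0003  0.0018 -0.0006] rows 0.04960684417283812 0.040890143569140426 yaw 0.008
```

send_rows(dp=[[-0.002,0,-0.002],[0,0,-0.001],[0,0,0],[0,0,0],[0,0,0]], rotation=[[0,0.0015,0],[0,0,0],[0,0,0],[0,0,0],[0,0,0]], hand=[0,0,0,0,0])

```text
time: 44.3
tcp_pos: [0.5207, -0.0569, 0.1399]
tcp_rot: [0.499, 0.5, -0.497, 0.504]
contact_force: [-0.2, 0.6, 0.8]
finger_gap: 0.264
```

```bash
python3 - <<'E'
from h import *
s=state();print(s['contact_force']);goto([.517,-.057,.139],0.006)
E
```

```text
[-0.16895446  0.63590298  0.77595175]
dp [-0.0037 -0.0001 -0.0009] rot/pi [ 0.0007  0.0024 -0.0007] rows 0.07533387035931895 0.053796599989038504 yaw 0.0082
```

send_rows(dp=[[0,0,0],[0,0,0],[0,0,0],[0,0,0],[0,0,0.02]], rotation=[[0,0,0],[0,0,0],[0,0,0],[0,0,0],[0,0,0]], hand=[0.4,0.5,0.6,0.8,1])

```text
time: 44.8
tcp_pos: [0.5186, -0.0569, 0.1576]
tcp_rot: [0.498, 0.501, -0.498, 0.503]
contact_force: [-0.5, -0.2, 0.2]
finger_gap: 0.912
```

send_rows(dp=[[0,0,0.03],[0,0.01,0.04],[0,0.03,0.03],[0,0.04,0],[0,0.045,0]], rotation=[[0,0,0],[0,0,0],[0,0,0],[0,0,0],[0,0,0]], hand=[1,1,1,1,1])

```text
time: 45.3
tcp_pos: [0.5193, 0.0638, 0.2629]
tcp_rot: [0.502, 0.496, -0.501, 0.5]
contact_force: [0.3, 0.4, -1.2]
finger_gap: 1.002
```

```bash
python3 - <<'E'
from h import *
s=shot('wrist','h1');goto([.468,.2535,.2],np.pi/2)
E
```

```text
dp [-0.0506  0.179  -0.064 ] rot/pi [-0.0023  0.0009  0.4984] rows 3.934458972614071 10.44440335877696 yaw 0.0049
```

View pics/h1.png

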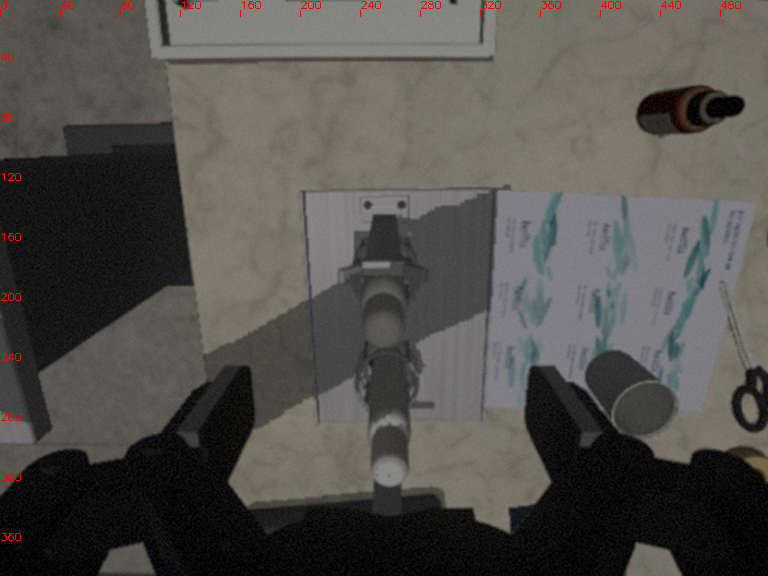

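```bash
python3 - <<'E'
from h import *
np.set_printoptions(precision=4,suppress=True)
W=wcam('h1');print(onz(W,np.array([[384,328],[389,471]])/1.5,.167))
W=wcam('w9');print('bar grip ends',onz(W,np.array([[289,347],[368,347]])/1.5,.049),'bar end lugs',onz(W,np.array([[219,335],[447,335]])/1.5,.021))
E
```

```text
[[ 0.516   0.0388  0.167 ]
 [ 0.5181 -0.0563  0.167 ]]
bar grip ends [[0.4336 0.2572 0.049 ]
 [0.5002 0.2576 0.049 ]] bar end lugs [[0.3641 0.2557 0.021 ]
 [0.57   0.2568 0.021 ]]
```

Both caps are back within about 3 mm of their starting positions. Now the bar.

send_rows(dp=[[-0.01,0.035,0],[-0.01,0.035,0],[-0.01,0.035,0],[-0.01,0.035,0],[-0.008,0.03,0]], rotation=[[-0.001,0,0.047],[-0.001,0,0.047],[0,0,0.047],[0,0,0.047],[0,0,0.047]], hand=[1,1,1,1,1])

```text
time: 45.85
tcp_pos: [0.4695, 0.2485, 0.2646]
tcp_rot: [0.284, 0.645, -0.28, 0.651]
contact_force: [0.5, -0.6, 0.1]
finger_gap: 1.005
```

send_rows(dp=[[0,0.01,-0.01],[0,0,-0.02],[0,0,-0.02],[0,0,-0.02],[0,0,-0.02]], rotation=[[0,0,0.047],[0,0,0.047],[0,0,0.047],[0,0,0.047],[0,0,0.047]], hand=[1,1,1,1,1])

```text
time: 46.35
tcp_pos: [0.4679, 0.2668, 0.1752]
tcp_rot: [0.031, 0.704, -0.02, 0.709]
contact_force: [0.1, -1.1, -0.6]
finger_gap: 1.001
```

```bash
python3 - <<'E'
from h import *
s=shot('wrist','h2');print(s['q']);goto([.467,.2555,.1],np.pi/2)
E
```

```text
[ 0.16701034  0.64739041 -1.04332912  1.85476432  0.65535867  1.01254399
  0.34945513]
dp [ 0.0005 -0.0096 -0.0718] rot/pi [-0.0041  0.0012  0.0208] rows 1.449720927830661 0.44435881023770374 yaw 1.5056
```

View pics/h2.png

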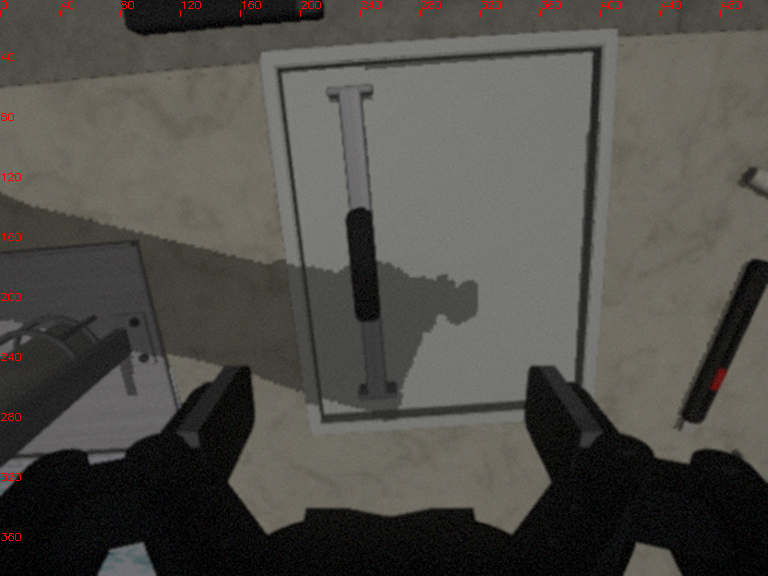

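```bash
python3 - <<'E'
from h import *
np.set_printoptions(precision=4,suppress=True)
W=wcam('h2');print(onz(W,np.array([[357,207],[368,321]])/1.5,.049),onz(W,np.array([[350,87],[378,396]])/1.5,.021))
E
```

```text
[[0.4285 0.2526 0.049 ]
 [0.499  0.2529 0.049 ]] [[0.3614 0.2532 0.021 ]
 [0.5687 0.2534 0.021 ]]
```

send_rows(dp=[[-0.001,-0.01,0],[0,-0.002,-0.02],[0,0,-0.03],[0,0,-0.025],[0,0,-0.01]], rotation=[[-0.004,0.001,0.02],[0,0,0],[0,0,0],[0,0,0],[0,0,0]], hand=[1,1,1,1,0.6])

```text
time: 46.9
tcp_pos: [0.4668, 0.2522, 0.086]
tcp_rot: [0.005, 0.707, -0.005, 0.707]
contact_force: [-1.1, -0.7, -0.4]
finger_gap: 0.858
```

```bash
python3 - <<'E'
from h import *
s=state();goto([.465,.253,.027],np.pi/2)
E
```

```text
dp [-0.0018  0.0008 -0.059 ] rot/pi [-0.0003  0.0004  0.0044] rows 1.1798272360428645 0.09362039061785829 yaw 1.5568
```

send_rows(dp=[[-0.001,0.001,-0.02],[0,0,-0.02],[0,0,-0.01],[0,0,-0.004],[0,0,0]], rotation=[[0,0,0.004],[0,0,0],[0,0,0],[0,0,0],[0,0,0]], hand=[0.6,0.6,0.6,0.6,0.6])

```text
time: 47.4
tcp_pos: [0.4677, 0.2538, 0.0324]
tcp_rot: [0.004, 0.706, -0.003, 0.708]
contact_force: [-0.0, 0.3, 0.4]
finger_gap: 0.6
```

```bash
python3 - <<'E'
from h import *
s=state();print(s['contact_force']);goto([.465,.253,.026],np.pi/2)
E
```

```text
[-0.03299041  0.30407853  0.41603519]
dp [-0.0027 -0.0008 -0.0064] rot/pi [-0.0005  0.001   0.0029] rows 0.14005134963312585 0.06625870337823467 yaw 1.5616
```

send_rows(dp=[[-0.002,-0.001,-0.005],[0,0,-0.001],[0,0,0],[0,0,0],[0,0,0]], rotation=[[0,0.001,0.003],[0,0,0],[0,0,0],[0,0,0],[0,0,0]], hand=[0.6,0.6,0.4,0.2,0])

```text
time: 47.9
tcp_pos: [0.4672, 0.2537, 0.0286]
tcp_rot: [0.001, 0.706, 0.001, 0.708]
contact_force: [-0.3, -0.5, -1.4]
finger_gap: 0.175
```

send_rows(dp=[[0,0,0],[0,0,0],[0,0,0],[0,0,0],[0,0,0]], rotation=[[0,0,0],[0,0,0],[0,0,0],[0,0,0],[0,0,0]], hand=[0,0,0,0,0])

```text
time: 48.4
tcp_pos: [0.4672, 0.2535, 0.0286]
tcp_rot: [0.001, 0.706, 0.001, 0.708]
contact_force: [0.2, 0.3, -0.3]
finger_gap: 0.177
```

```bash
python3 - <<'E'
from h import *
s=shot('wrist','h3');print(s['tcp_pos'],s['finger_gap'],s['contact_force']);goto([.465,.253,.3],np.pi/2)
E
```

```text
[0.4671883  0.25354351 0.02857792] 0.17738841001972094 [ 0.19874154  0.3064805  -0.30836811]
dp [-0.0022 -0.0005  0.2714] rot/pi [-0.001   0.0011  0.0001] rows 5.428622049003582 0.031250710989875474 yaw 1.5703
```

View pics/h3.png

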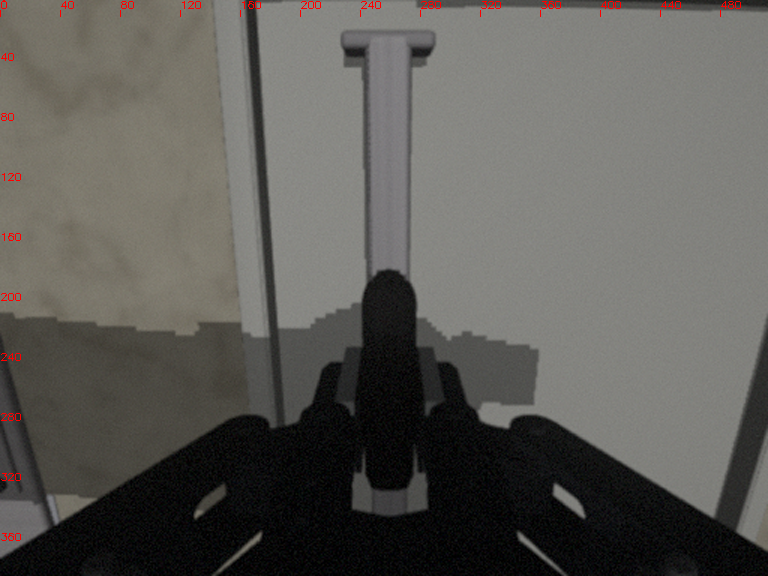

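```bash
python3 - <<'E'
from h import *
np.set_printoptions(precision=4,suppress=True)
W=wcam('h3');print(onz(W,np.array([[389,31]])/1.5,.021),onz(W,np.array([[389,270],[390,490]])/1.5,.049))
E
```

```text
[[0.3608 0.2531 0.021 ]] [[0.4255 0.253  0.049 ]
 [0.4986 0.2533 0.049 ]]
```

send_rows(dp=[[0,0,0.02],[0,0,0.04],[0,0,0.045],[0,0,0.045],[0,0,0.045]], rotation=[[0,0,0],[0,0,0],[0,0,0],[0,0,0],[0,0,-0.02]], hand=[0,0,0,0,0])

```text
time: 48.95
tcp_pos: [0.4616, 0.2496, 0.223]
tcp_rot: [0.021, 0.711, -0.023, 0.703]
contact_force: [1.0, -0.4, -1.3]
finger_gap: 0.174
```

send_rows(dp=[[0,0,0.045],[0.003,-0.015,0.03],[0.005,-0.025,0.005],[0.006,-0.03,0],[0.006,-0.03,0]], rotation=[[0,0,-0.047],[0,0,-0.047],[0,0,-0.047],[0,0,-0.047],[0,0,-0.047]], hand=[0,0,0,0,0])

```text
time: 49.45
tcp_pos: [0.4809, 0.1543, 0.3137]
tcp_rot: [0.283, 0.65, -0.277, 0.649]
contact_force: [-0.1, -0.1, -1.6]
finger_gap: 0.178
```

send_rows(dp=[[0.006,-0.03,0],[0.006,-0.03,0],[0.006,-0.03,0],[0.006,-0.03,0],[0.004,-0.02,0]], rotation=[[0,0,-0.047],[0,0,-0.047],[0,0,-0.047],[0,0,-0.047],[0,0,-0.047]], hand=[0,0,0,0,0])

```text
time: 49.95
tcp_pos: [0.5076, 0.0067, 0.3133]
tcp_rot: [0.502, 0.5, -0.497, 0.502]
contact_force: [0.3, 0.2, -2.2]
finger_gap: 0.178
```

```bash
python3 - <<'E'
from h import *
s=state();print(s['q'],s['finger_gap'],s['contact_force']);goto([.517,-.0145,.26],0.006)
E
```

```text
[ 0.58352858  0.30255634 -0.82867342  1.78106356  0.24101995  1.15614422
 -0.31601453] 0.17849234456652374 [ 0.32210859  0.22000165 -2.15341526]
dp [ 0.0094 -0.0212 -0.0533] rot/pi [-0.0009  0.0022  0.0009] rows 1.1635148757407323 0.05265367048814846 yaw 0.003
```

send_rows(dp=[[0.005,-0.01,0],[0.003,-0.008,-0.005],[0.001,-0.002,-0.015],[0,0,-0.015],[0,0,-0.008]], rotation=[[0,0.002,0.001],[0,0,0],[0,0,0],[0,0,0],[0,0,0]], hand=[0,0,0,0,0])

```text
time: 50.45
tcp_pos: [0.5168, -0.0141, 0.2668]
tcp_rot: [0.497, 0.505, -0.495, 0.503]
contact_force: [-0.2, -0.1, -2.1]
finger_gap: 0.175
```

```bash
python3 - <<'E'
from h import *
s=shot('wrist','h4');goto([.517,-.0145,.22],0.006)
E
```

```text
dp [ 0.0008 -0.0004 -0.0458] rot/pi [-0.0011 -0.0007 -0.003 ] rows 0.9170099655310523 0.06793590225229754 yaw 0.0154
```

View pics/h4.png

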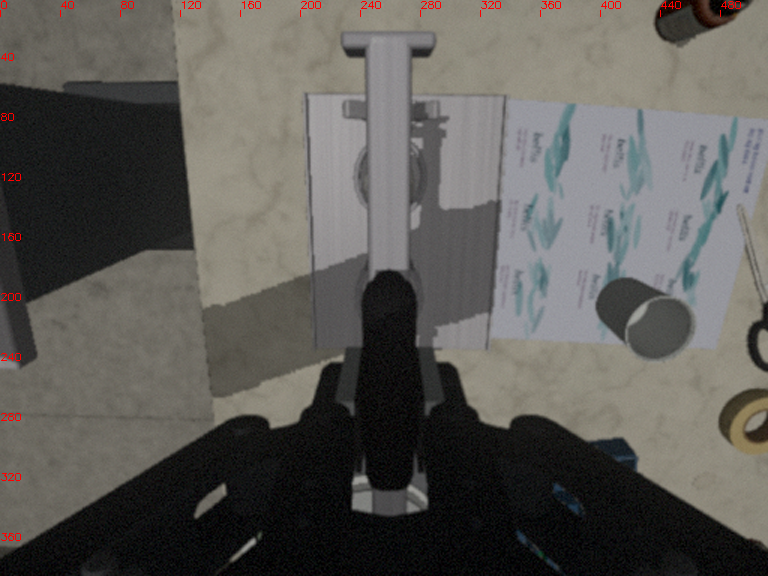

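send_rows(dp=[[0,0,-0.01],[0,0,-0.015],[0,0,-0.012],[0,0,-0.005],[0,0,0]], rotation=[[-0.001,0,-0.003],[0,0,0],[0,0,0],[0,0,0],[0,0,0]], hand=[0,0,0,0,0])

```text
time: 51.0
tcp_pos: [0.5156, -0.0109, 0.2204]
tcp_rot: [0.497, 0.504, -0.497, 0.502]
contact_force: [0.0, 0.1, -1.7]
finger_gap: 0.178
```

```bash
python3 - <<'E'
from h import *
s=state();print(s['contact_force']);goto([.517,-.0145,.1886],0.006)
E
```

```text
[ 0.01013459  0.12541415 -1.68018217]
dp [ 0.0014 -0.0036 -0.0318] rot/pi [-0.0005 -0.0009 -0.0018] rows 0.6396819901159263 0.0442453682741142 yaw 0.0118
```

send_rows(dp=[[0.001,-0.003,0],[0,0,-0.006],[0,0,-0.008],[0,0,-0.004],[0,0,0]], rotation=[[0,-0.001,-0.002],[0,0,0],[0,0,0],[0,0,0],[0,0,0]], hand=[0,0,0,0,0])

```text
time: 51.5
tcp_pos: [0.5178, -0.0143, 0.2022]
tcp_rot: [0.5, 0.501, -0.498, 0.502]
contact_force: [-0.1, 0.0, -0.9]
finger_gap: 0.176
```

```bash
python3 - <<'E'
from h import *
s=state();print(s['contact_force']);goto([.517,-.0145,.1886],0.006);shot('scene','h5');crop('h5',220,100,350,250,4,'h5a')
E
```

```text
[-0.06532805  0.03102689 -0.85391637]
dp [-0.0008 -0.0002 -0.0136] rot/pi [-0.0004  0.001   0.0005] rows 0.2723551419417696 0.02501246367588345 yaw 0.0044
```

View pics/h5a.png

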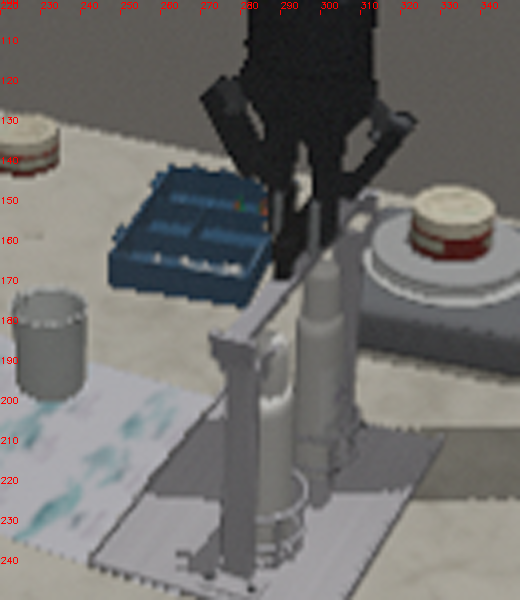

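The left lug already sits outside its post at about (277,187) and the bar is aligned with the forks. I'll keep lowering.

send_rows(dp=[[-0.001,0,-0.005],[0,0,-0.004],[0,0,-0.002],[0,0,0],[0,0,0]], rotation=[[0,0.001,0],[0,0,0],[0,0,0],[0,0,0],[0,0,0]], hand=[0,0,0,0,0])

```text
time: 52.05
tcp_pos: [0.517, -0.0141, 0.1907]
tcp_rot: [0.499, 0.501, -0.498, 0.501]
contact_force: [-0.3, -0.1, -0.7]
finger_gap: 0.174
```

```bash
python3 - <<'E'
from h import *
s=state();print(s['contact_force'],s['torque']);goto([.517,-.0145,.1886],0.006)
E
```

```text
[-0.25140251 -0.05442639 -0.7478702 ] [0.04226405 0.01088046 0.02727312]
dp [-0.     -0.0004 -0.0021] rot/pi [-0.0004  0.0002  0.0004] rows 0.04265958927084431 0.012545265418408209 yaw 0.0047
```

send_rows(dp=[[0,0,-0.002],[0,0,-0.001],[0,0,0],[0,0,0],[0,0,0]], rotation=[[0,0,0],[0,0,0],[0,0,0],[0,0,0],[0,0,0]], hand=[0,0,0,0,0])

```text
time: 52.55
tcp_pos: [0.5176, -0.0141, 0.1887]
tcp_rot: [0.499, 0.501, -0.498, 0.501]
contact_force: [-0.2, 0.5, -0.3]
finger_gap: 0.178
```

```bash
python3 - <<'E'
from h import *
s=state();print(s['contact_force'],s['torque']);goto([.517,-.0145,.1886],0.006)
shot('scene','h6');crop('h6',220,100,350,250,4,'h6a')
E
```

```text
[-0.19275496  0.45855629 -0.26736713] [ 0.0077094   0.02568468 -0.05989433]
dp [-0.0006 -0.0004 -0.0001] rot/pi [-0.0001  0.0005  0.0005] rows 0.013661312494382294 0.01529810332020145 yaw 0.0045
```

View pics/h6a.png

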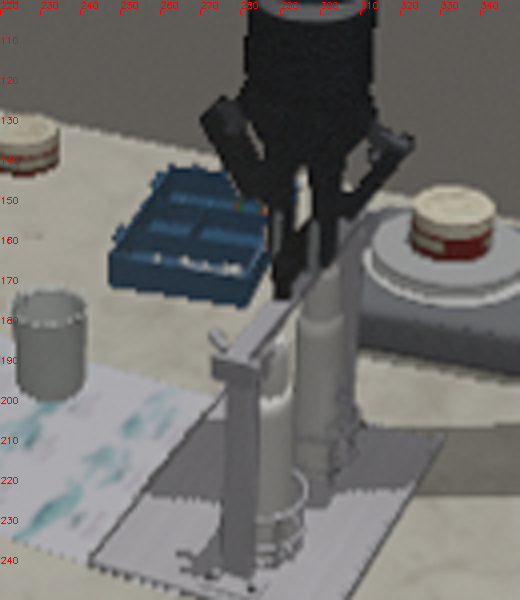

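The bar lies in the fork as it did at the start (lug near 278,191). Releasing now.

send_rows(dp=[[0,0,-0.0005],[0,0,0],[0,0,0],[0,0,0],[0,0,0]], rotation=[[0,0,0],[0,0,0],[0,0,0],[0,0,0],[0,0,0]], hand=[0.25,0.35,0.5,0.7,0.9])

```text
time: 53.1
tcp_pos: [0.5182, -0.014, 0.1885]
tcp_rot: [0.5, 0.501, -0.498, 0.502]
contact_force: [0.2, 0.7, -0.1]
finger_gap: 0.825
```

send_rows(dp=[[0,0,0.02],[0,0,0.03],[0,0,0.03],[-0.01,0.02,0.03],[-0.01,0.03,0.02]], rotation=[[0,0,0],[0,0,0],[0,0,0],[0,0,0],[0,0,0]], hand=[1,1,1,1,1])

```text
time: 53.6
tcp_pos: [0.496, 0.0327, 0.3195]
tcp_rot: [-0.5, -0.501, 0.501, -0.498]
contact_force: [0.1, 0.9, 0.2]
finger_gap: 0.998
```

send_rows(dp=[[-0.01,0.03,0.01],[-0.01,0.02,0],[0,0.01,0],[0,0,0],[0,0,0]], rotation=[[0,0,0],[0,0,0],[0,0,0],[0,0,0],[0,0,0]], hand=[1,1,1,1,1])

```text
time: 54.1
tcp_pos: [0.4762, 0.0982, 0.3339]
tcp_rot: [0.501, 0.5, -0.498, 0.501]
contact_force: [-0.2, 0.4, 0.0]
finger_gap: 1.001
```

```bash
python3 - <<'E'
from h import *
shot('wrist','z1');shot('scene','z2');shot('side','z3')
crop('z2',230,130,390,260,5,'z2a');crop('z3',180,100,360,250,4,'z3a')
E
```

```text
(no output)
```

View pics/z1.png

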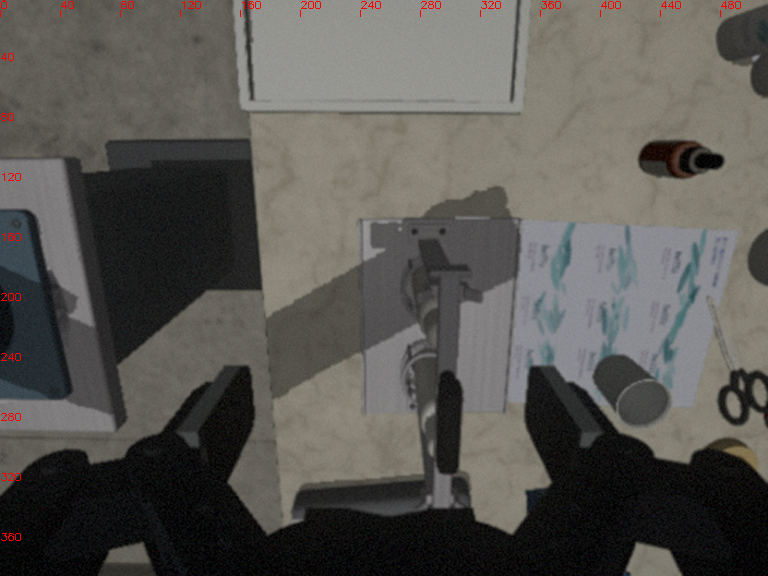

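View pics/z2a.png

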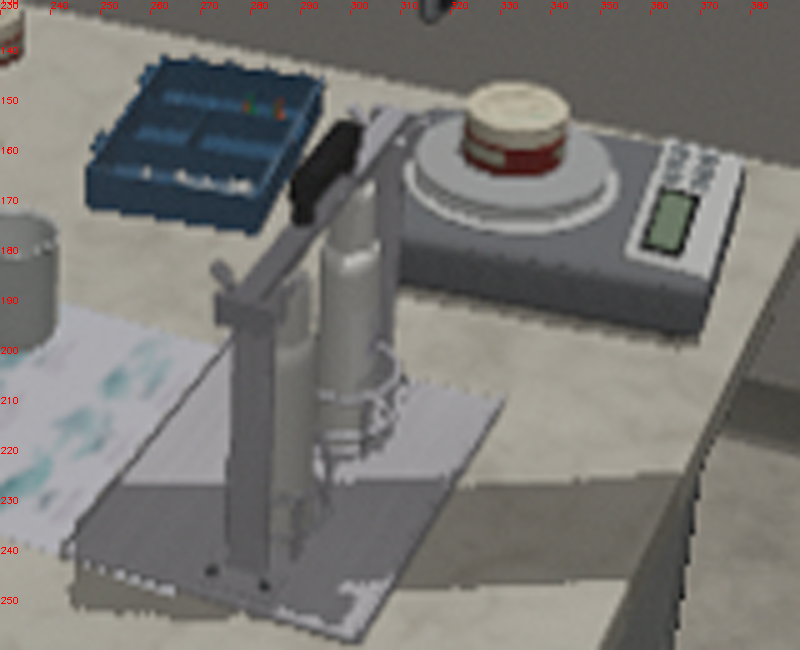

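View pics/z3a.png

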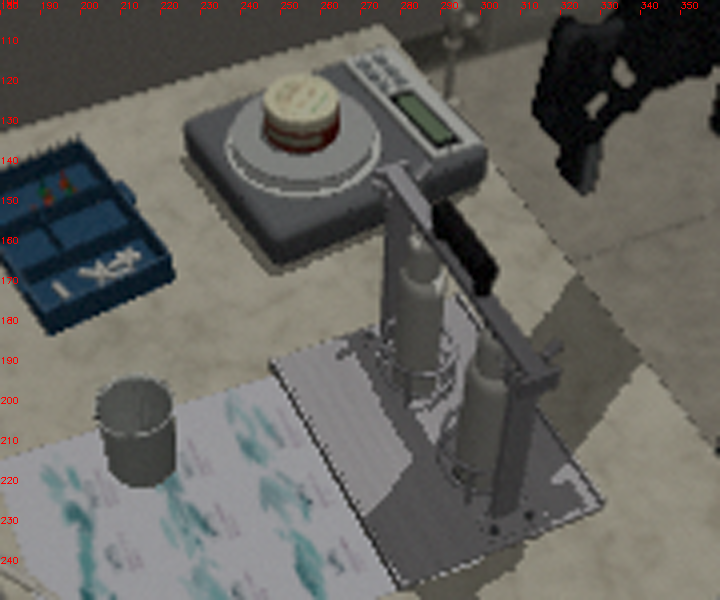

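The pictures match the starting arrangement. The jar's base centre at (332.6,162) in the scene view coincides with the pan centre measured at the start. Handing in.

```bash
python3 - <<'E'
from plant import *
s=state();print(s['time'],s['finger_gap'],abs(s['dq']).max(),s['contact_force']);print(close_job())
E
```

```text
54.25 1.0042859094779955 0.004805168815705847 [ 0.46020064 -0.23408259  0.06387374]
the job is handed in; nothing more can be done
None
```

I finished the whole sequence and handed the job in at 54.25 s of the 144 s allowed; the hand-in reported no verdict. The bar and both bottles went to the tray, the jar went onto the balance pan, each bottle went back to its own hoop, and the bar went back across the forks.

- **Jar:** in the last scene picture, its base centre lies within about a pixel of the pan centre measured at the start. I centred it on a pan fit from the wrist camera with about 1 mm residual.
- **Bottles:** after both were back, the caps measured about 1 to 3 mm from where they started. They looked upright in the last pictures.
- **Bar:** it went down at nearly the same tool position as when I lifted it, and in the last pictures it sits in both forks as it did at the start. I judged its level by eye and did not measure it.
- **Bystanders and robot:** I never went near the dropper or the beaker. The gripper was open, clear and at rest at hand-in, with residual force under 0.6 N, which is sensor noise.

Two checks disagreed, both well inside the tolerances:

- The fixed cameras put the carrier about 4 mm, and the pan about 7 mm, farther to the left (+y) than the wrist camera did. I used the wrist values.
- The arm drifted by up to about 14 mm during some moves and had to be corrected before each insertion.

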